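# Lock out the bench outlet with its key and take the key out

### The job

Lock out the outlet on the grey isolator box: take the key from its stand, put it fully into the keyhole and turn it clockwise until you feel it come up against its stop, which slides the shutter shut behind the outlet opening. Do not force the lock. Then turn the key back to the only position where it comes out, draw it out and stand it upright in its stand again, seated as before; leave the other things where they are.

Things in the scene. Friction and masses are not known exactly. Their poses are not given: they have to be found in the camera images.
- key_grip (a point): Loose key, 62 mm tall, about 50 g, upright in its stand at the start, bow up. This point: middle of the black bow, a flat block 28 mm (key x) by 10 mm (key y) by 26 mm tall, 49 mm above the key's tip; grip it across the 10 mm. Key z points up. Shaft 8 mm in diameter; collar 18 mm in diameter, 3 mm thick, underside 21 mm above the tip, with a pointer tooth out to 19 mm on the -x side.
- key_tip (a point): Tip of the key (lowest point, on its axis), axes as key_grip. The lowest 5 mm taper to a 3.6 mm wide nose. The bit, 6 mm thick (y), 6 to 14 mm above the tip, stands out on key -x to 17 mm from the axis.
- stand_hole (a point): Key stand: fixed grey plastic block 50 x 50 x 30 mm tall. This point: centre of its hole, level with its top. The hole is 12 mm square, 24 mm deep; a slot 10 mm wide for the bit runs from it to stand -x, open at the front. The key stands with its collar on the top face and its bit to stand -x (key axes parallel to the stand's, up to 0.1 rad of play).
- lockbox: Isolator box, fixed: grey steel with aluminium top, 90 mm (x) by 120 mm (y, from -45 to +75), 55 mm tall. Origin on the desk under the lock axis, z up. The outlet opening in its top (16 x 10 mm) lies 16 mm in -x and 30.5 mm in +y from the axis.
- keyhole (a point): Keyhole centre on the lock axis, level with the box top; axes as the box's. Top 5 mm thick; hole 10 mm square with a slot 8.2 mm wide to box -x, 18.2 mm long from the axis. The key goes in, bit to box -x, until the collar rests on the top. It turns clockwise from above (bit from -x to +y), with 2 mm of play up; it comes out only with the bit back at box -x within about 0.06 rad.
- stop_carrier: Part in the lock with the stop for the turning bit; its pose tells nothing of the stop. The turn drags about 0.1 N m while the shutter moves (to 0.9 rad), then about 0.07. The stop, rigid and unseen, comes at 0.9 to 1.5 rad of key turn (slack may add 0.1 to the hand's), different each time: felt as a steep rise of the moment. A total of 0.15 to 0.2 N m is firm contact; 0.29 N m (18 N on it) is forcing.
- shutter (a joint): Slide of the steel shutter under the top, m: 0 to 0.002 at the start (outlet open), 0.010 to 0.012 when the key has pushed it across the outlet; it stays where the key leaves it.
- tweezers: Blue and steel tweezers, 16 x 120 x 10 mm, lying on the desk; bystander.
- braid_spool: Small yellow spool, 51 x 51 x 10 mm; bystander.
- work_board: Blue circuit board, 72 x 78 x 9 mm, lying on the desk; bystander.
- marker_pen: White pen with a blue cap, 10 x 127 x 10 mm; bystander.
- flux_jar: Small jar with an orange lid, 41 x 41 x 50 mm, standing; bystander.
Mind the look-alikes: they are no part of the job. What is shaped like the part that bears stand_hole but turquoise is not meant.

How it is judged:
By the outcome, as a careful person would: the job done as asked, in the order asked, and still so for the second after the job is handed in, with the robot touching nothing.
It also fails if it takes over 72 s, if anything falls off the work surface, if the arm or the gripper's body presses on something with over 40 N, if the wrist force passes 120 N, or if a joint passes its speed limit or range.

### The arm

A 6-joint arm with a two-finger parallel gripper is mounted at the origin on a cart in front of the work surface, level with it; the furniture and walls round the work are solid. World frame = base frame: x ahead of the robot, y to its left, z up, the work surface at z = 0. Lengths are in mm, angles in degrees, forces in N, time in s.
With the tool pointing down it reaches from about 350 to 925 mm from the base axis. Payload 6.4 kg.
Tool frame: the origin (TCP) lies at the very end of the fingers, on their centre line; the grasp point (between the pads) lies 19 mm behind it (arm.grip_depth is the distance from the TCP to the grasp point, in mm); z points along the fingers, x is the direction in which the jaws open and shut, and the axes are right-handed (so a half turn about z gives the same grasp; the last joint's range is limited). The gripper opens to 85 mm and grips with 20 to 120 N. Pads are 22 mm wide; open, the fingers measure 114 mm over their backs; the gripper's body (76 mm by 85 mm) begins 54 mm behind the grasp point. The pads swing forward as they close: fully open they stand 13 mm farther back than shut.
Start: joints at [62.447, 14.043, 89.255, -0, 76.702, -9.975], TCP at [196.303, 619.66, 231.29] pointing down, gripper open.
Joint ranges: [-179.41, 179.41], [-58.25, 129.5], [7.25, 145.43], [-54.29, 234.29], [11.92, 165.04], [-157.13, 157.13]. Speed limits (degrees/s): [147.25, 147.25, 180, 180, 180, 180].

### API

Orientations are given as a 3x3 rotation matrix whose columns are the frame's x, y, z axes.
In Python, from workcell import arm gives the robot as it stands. The module is installed in compiled form; this text tells all that it offers.
- The arm moves only by the tool apply_moves, never from a script. Its argument "commands" is a list of rows, each an object with "slide": the shift along the world's x, y, z in m, a list of three; "rotation": the turn, a rotation vector about the world's x, y, z in degrees, a list of three; "grip": the closure, from 0 (fully open) to 1 (shut). In form: [{"slide": [dx, dy, dz], "rotation": [wx, wy, wz], "grip": grip}, ...]. A call has exactly 10 rows; each row is the pose to reach, as a shift and turn from the pose measured when the call began; what a row does not reach only later rows make up. A row lasts 1/8 s, in which the tool goes at most 62.5 mm and 10.7 degrees, less where a joint would pass 70% of its speed; a pose out of reach is approached as far as the arm can. A call with a gripper value outside its range is refused whole. The fingers move at their own pace and stop on an object; "force" is the grip in N (left out, the last holds). Time passes only in rows, so rows that repeat a pose let the fingers close, or fill a call up. It gives the time, the measured TCP pose, the force and the opening at its end, in the units of the state.
- arm.get_state(): the state, without advancing time (a new reading comes with each control period).
- arm.read_camera(name): name is "scene" or "side" or "wrist"; returns (picture, depth): 480x640x3 uint8, red, green, blue; 480x640 float32, mm along the optical axis (not along the pixel's ray), 0 where there is no reading.
- arm.camera_info(name): a dict with "fov_y" (degrees; the focal length in pixels is half the picture's height over the tangent of half this angle, whatever the lens; pixels are square), "cx", "cy" (the principal point, pixels), "k1" (the pictures are not rectified: a ray, as slopes to the right and down, at radius r is drawn at 1 + k1 r^2 times it, then the intrinsics apply), "pose" (4x4, takes a point from camera to world coordinates); the wrist camera has in their place "mount" (4x4, takes a point from camera to tool coordinates, whose origin is the TCP and whose axes are the tool frame's). Camera axes: x right, y down, z forward; pixel columns grow to the right and rows downward; lengths in mm; the calibration is good to about 2 mm. A picture is of the moment at which its call begins: read the wrist's pose just before it. camera_info takes no time and is no camera call.
- arm.hand_in(): hands the job in, once; it reports no verdict.
The state is a dict: "t": time; "joints": joint angles; "qd": joint speeds; "joint_torque": joint torques, N m; "tcp_pos": TCP position; "eef_rot": TCP orientation; "force": force on the tool from outside, world axes, zero at the start; "torque": the same for the moment, N m; "opening": opening from 0.0 (shut) to 1.0 (fully open).
Only numpy, scipy, OpenCV 4.12 (cv2) and the standard library are available. Lean on these libraries where they do the work, as an engineer would, in place of code of your own. Each camera call takes 0.05 s, during which the arm holds its last target.

## Working session

There is one attempt and no reset: what is moved stays moved. The work goes in short steps, Python scripts to look and compute and a tool call to move; the robot and the scene stay as the last step left them, time stands still between calls to the robot, and variables do not carry over. Pictures are saved under pics/ and viewed, and the job is handed in when it is done.

Besides the shell and the picture viewer there is one more tool, called after "Emit:" by a JSON object that holds its "op" and its "data". apply_moves: Moves the arm, as the interface text tells. Its arguments: {"type":"object","properties":{"commands":{"type":"array","items":{"type":"object","properties":{"slide":{"type":"array","items":{"type":"number"}},"rotation":{"type":"array","items":{"type":"number"}},"grip":{"type":"number"}}}},"force":{"type":"number"}},"required":["commands"]}

```bash
mkdir -p pics; ls
python3 - <<'E'
from workcell import arm
import cv2,numpy as np
s=arm.get_state();print(s)
for n in("scene","side","wrist"):
    p,d=arm.read_camera(n);cv2.imwrite(f"pics/{n}0.png",p[:,:,::-1]);np.save(f"pics/{n}0.npy",d)
    print(n,arm.camera_info(n))
E
```

```text
pics
{'t': 0.0, 'joints': array([ 6.24484633e+01,  1.40842921e+01,  8.93275993e+01, -1.16315783e-03,
        7.67022394e+01, -9.97459653e+00]), 'qd': array([0.01485806, 0.00730945, 0.02641068, 0.04081183, 0.03759945,
       0.0879589 ]), 'joint_torque': array([-1.44146001e-03, -4.29485607e+01, -3.26136839e+01, -1.82153312e-04,
        5.16057495e-03, -6.99202030e-08]), 'tcp_pos': array([196.01107326, 619.13251771, 230.15317852]), 'eef_rot': array([[ 3.01980877e-01,  9.53313554e-01, -9.03856868e-04],
       [ 9.53311957e-01, -3.01982054e-01, -1.77519908e-03],
       [-1.96526989e-03, -3.25581386e-04, -9.99998016e-01]]), 'force': array([-0.13896444,  1.12854362,  0.86015297]), 'torque': array([-0.01731165,  0.00872097, -0.03571616]), 'opening': 1.0002651703591496}
scene {'fov_y': 46.80635234098461, 'cx': 318.4742408702061, 'cy': 235.81414584666447, 'k1': -0.169201186127117, 'pose': array([[-8.36930296e-01, -2.48431780e-01,  4.87677486e-01,
         1.23916237e+02],
       [-5.47047929e-01,  3.52168894e-01, -7.59417957e-01,
         5.92113070e+02],
       [ 1.69187137e-02, -9.02362854e
[... 361 characters left out ...]
1, -3.39153911e-01,  7.90798177e-01,
        -9.23315707e+02],
       [-4.16415124e-03, -9.18061164e-01, -3.96416900e-01,
         5.05216059e+02],
       [ 0.00000000e+00,  0.00000000e+00,  0.00000000e+00,
         1.00000000e+00]])}
wrist {'fov_y': 70.35150974880435, 'cx': 327.62456846176184, 'cy': 242.78650761353066, 'k1': -0.03518569693887109, 'mount': array([[ 9.99999713e-01, -5.97895688e-04,  4.64713277e-04,
         7.65216550e-01],
       [ 4.42826234e-04,  9.59526947e-01,  2.81616480e-01,
        -7.10215390e+01],
       [-6.14282191e-04, -2.81616193e-01,  9.59526937e-01,
        -1.41793109e+02],
       [ 0.00000000e+00,  0.00000000e+00,  0.00000000e+00,
         1.00000000e+00]])}
```

View pics/scene0.png

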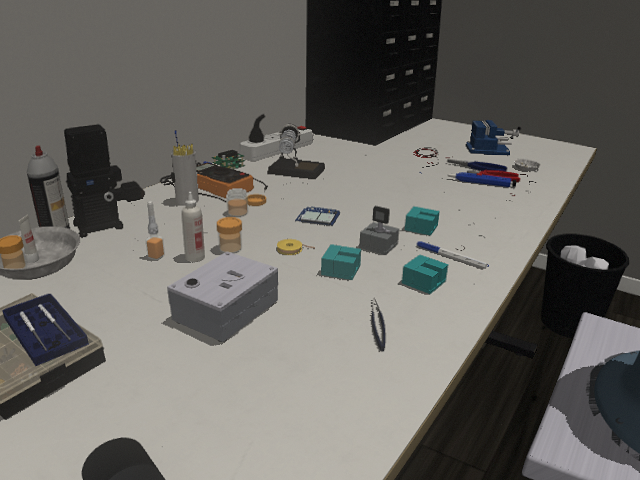

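View pics/side0.png

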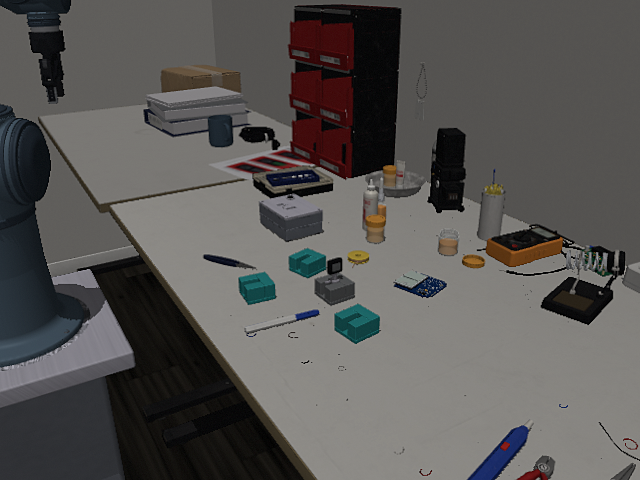

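View pics/wrist0.png

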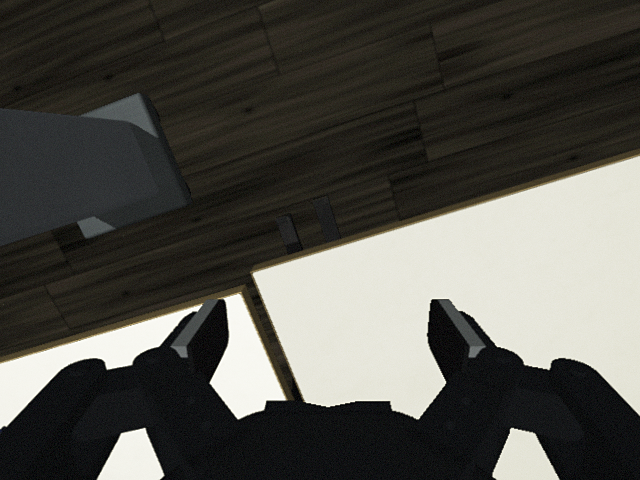

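```bash
cat > h.py <<'E'
import numpy as np,cv2
from workcell import arm
def K(i):
    f=240/np.tan(np.radians(i["fov_y"]/2)); return f
def ray(i,u,v):
    f=K(i);d=np.array([(u-i["cx"])/f,(v-i["cy"])/f]);r=np.linalg.norm(d);x=r
    for _ in range(30): x=r/(1+i["k1"]*x*x)
    s=d*(x/r if r>0 else 1); return np.array([s[0],s[1],1.])
def pose(n,i,st=None):
    if n!="wrist": return i["pose"]
    T=np.eye(4);T[:3,:3]=st["eef_rot"];T[:3,3]=st["tcp_pos"];return T@i["mount"]
def onz(T,i,u,v,z):
    d=T[:3,:3]@ray(i,u,v);o=T[:3,3];return o+d*(z-o[2])/d[2]
def dep(T,i,u,v,D):
    return T[:3,:3]@(ray(i,u,v)*D)+T[:3,3]
def proj(T,i,P):
    p=np.linalg.inv(T)@np.append(P,1);s=p[:2]/p[2];r2=s@s;s=s*(1+i["k1"]*r2);return s*K(i)+[i["cx"],i["cy"]]
E
python3 - <<'E'
import cv2
p=cv2.imread("pics/scene0.png")
cv2.imwrite("pics/c1.png",cv2.resize(p[240:345,160:290],None,fx=6,fy=5.7,interpolation=cv2.INTER_CUBIC))
cv2.imwrite("pics/c2.png",cv2.resize(p[195:265,340:420],None,fx=8,fy=8,interpolation=cv2.INTER_CUBIC))
E
```

```text
(no output)
```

View pics/c1.png

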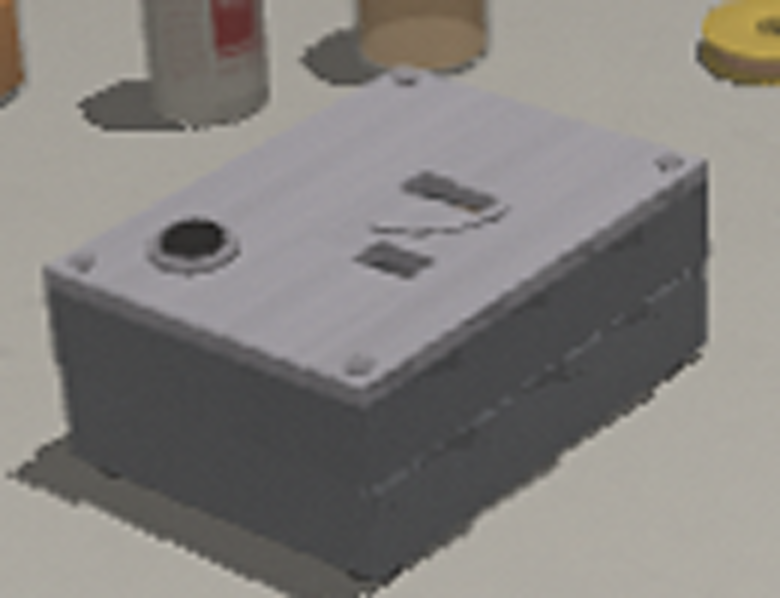

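View pics/c2.png

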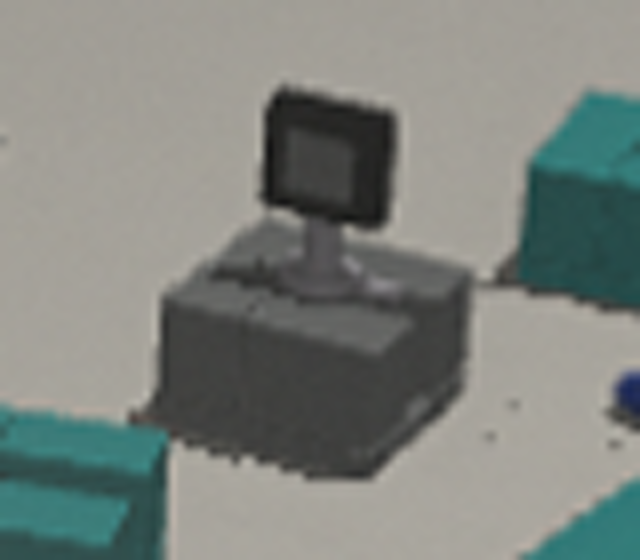

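Run:
```python
from h import *
i=arm.camera_info("scene");T=i["pose"];d=np.load("pics/scene0.npy")
def c1(x,y):return 160+x/6-0.4,240+y/5.7-0.4
P={}
for n,x,y in[("L",45,268),("F",368,396),("R",707,160),("B",400,70),("out",395,260),("kh",445,190),("khl",405,183),("khr",493,198),("plug",192,240)]:
    u,v=c1(x,y);P[n]=onz(T,i,u,v,55);print(n,P[n].round(1),dep(T,i,u,v,d[int(round(v)),int(round(u))]).round(1))
for a,b in("LF","FR","RB","BL"):print(a,b,np.linalg.norm(P[a]-P[b]))
def c2(x,y):return 340+x/8-0.4,195+y/8-0.4
for n,x,y,z in[("L",163,297,30),("F",375,355,30),("R",470,272,30),("B",262,218,30),("bowc",328,158,58),("bTL",275,95,71),("bTR",393,110,71),("bBL",265,205,45),("bBR",385,225,45),("collar",320,285,31)]:
    u,v=c2(x,y);P[n]=onz(T,i,u,v,z);print(n,P[n].round(1),dep(T,i,u,v,d[int(round(v)),int(round(u))]).round(1))
```

```text
L [612.1 188.9  55. ] [615.  186.5  52.9]
F [520.2 187.6  55. ] [523.1 184.7  52.4]
R [526.7  66.5  55. ] [528.   64.9  53.9]
B [615.   71.3  55. ] [614.2  72.2  55.6]
out [553.2 142.4  55. ] [558.  137.5  51. ]
kh [565.7 111.8  55. ] [570.2 106.9  51.3]
khl [575.2 114.4  55. ] [576.4 113.2  54. ]
khr [554.4 108.5  55. ] [555.4 107.4  54.2]
plug [595.2 161.4  55. ] [587.7 168.2  60.8]
L F 91.90712280257505
F R 121.28536305954654
R B 88.41852011912849
B L 117.58678393266194
L [ 516.7 -146.8   30. ] [ 517.1 -147.6   29.6]
F [ 467.7 -147.5   30. ] [ 470.3 -152.9   27.1]
R [ 469.5 -195.5   30. ] [ 468.6 -193.3   31. ]
B [ 518.9 -194.6   30. ] [ 518.6 -194.1   30.2]
bowc [ 493.7 -173.    58. ] [ 490.8 -167.1   60.8]
bTL [ 504.6 -168.5   71. ] [ 507.4 -174.1   68.4]
bTR [ 481.  -175.6   71. ] [ 555.5 -335.8   -1.6]
bBL [ 506.3 -170.5   45. ] [ 553.8 -265.1   -1.4]
bBR [ 481. -176.   45.] [ 522.9 -266.2    1.1]
collar [ 491.6 -169.2   31. ] [ 491.2 -168.3   31.4]
```

Run:
```python
from h import *
for n in("scene","side"):
    i=arm.camera_info(n);T=i["pose"];d=np.load(f"pics/{n}0.npy")
    pts=np.array([dep(T,i,u,v,d[v,u]) for v in range(0,480,3) for u in range(0,640,3) if d[v,u]>0])
    H={}
    for p in pts:
        k=(int(p[0]//100),int(p[1]//100)); H[k]=max(H.get(k,-99),p[2])
    print(n);print("y:",list(range(9,-5,-1)))
    for x in range(0,11): print(x,[int(H.get((x,y),-1)) for y in range(9,-5,-1)])
```

```text
scene
y: [9, 8, 7, 6, 5, 4, 3, 2, 1, 0, -1, -2, -3, -4]
0 [-1, -1, -1, -1, -1, -1, -1, -1, 1, 57, 56, 0, -1, -1]
1 [-1, -1, -1, -1, 348, -1, -1, -1, 1, 10, 9, 0, -1, -1]
2 [-1, -1, -1, -1, -1, -1, -1, 1, 1, 1, 1, 1, 0, 1]
3 [-1, -1, -1, -1, -1, -1, 1, 1, 2, 9, 30, 30, 9, 1]
4 [-1, -1, -1, -1, -1, 0, 2, 1, 1, 6, 30, 71, 31, 29]
5 [-1, -1, -1, -1, -1, 2, 1, 1, 60, 56, 30, 69, 1, 1]
6 [-1, -1, -1, -1, -1, 35, 48, 47, 55, 56, 50, 10, 10, 2]
7 [-1, -1, -1, -1, -1, -1, 47, 47, 1, 113, 50, 44, 9, 18]
8 [-1, -1, -1, -1, -1, -1, 1, 32, 31, 70, 73, 113, 46, 86]
9 [-1, -1, -1, -1, -1, -1, -1, 78, 164, 186, 75, 120, 44, 36]
10 [-1, -1, -1, -1, -1, -1, -1, 21, 410, 406, 397, 390, 385, 380]
side
y: [9, 8, 7, 6, 5, 4, 3, 2, 1, 0, -1, -2, -3, -4]
0 [-1, -1, -1, -1, -1, -1, -1, -1, 0, 344, 349, 11, -1, -1]
1 [-1, -1, -1, 459, 475, 475, -99, -1, 1, 8, 9, 1, -1, -1]
2 [1, 1, 2, 455, 472, 2, 2, 2, 1, 2, 1, 1, 1, 2]
3 [0, 1, 0, 1, 2, 2, 3, 2, 3, 9, 31, 31, 10, 1]
4 [0, 1, 1, 2, 2, 2, 2, 2, 2, 5, 32, 71, 31, 31]
5 [0, 0, 0, 1, 1, 2, 2, 2, 60, 57, 32, 70, 24, 2]
6 [0, 91, 2, 3, 2, 35, 48, 43, 56, 56, 50, 9, 10, 1]
7 [86, 89, 66, 3, 3, 36, 46, 48, 2, 104, 50, 45, 10, 18]
8 [22, 26, 29, 436, 437, 435, 436, 31, 32, 75, 71, 113, 46, 83]
9 [2, 4, 0, 418, 437, 437, 436, 74, 137, 185, 105, 117, 47, 36]
10 [441, 444, 446, 449, 451, 454, 457, 459, 463, 466, 469, 472, 476, 397]
```

Emit:
{"op": "apply_moves", "data": {"commands": [{"slide": [0.041, -0.055, -0.003], "rotation": [0, 0, 2], "grip": 0.4}, {"slide": [0.082, -0.11, -0.006], "rotation": [0, 0, 4], "grip": 0.4}, {"slide": [0.123, -0.165, -0.009], "rotation": [0, 0, 6], "grip": 0.4}, {"slide": [0.164, -0.22, -0.012], "rotation": [0, 0, 8], "grip": 0.4}, {"slide": [0.205, -0.275, -0.015], "rotation": [0, 0, 10], "grip": 0.4}, {"slide": [0.246, -0.33, -0.018], "rotation": [0, 0, 12], "grip": 0.4}, {"slide": [0.287, -0.385, -0.021], "rotation": [0, 0, 14], "grip": 0.4}, {"slide": [0.328, -0.44, -0.024], "rotation": [0, 0, 16], "grip": 0.4}, {"slide": [0.369, -0.495, -0.027], "rotation": [0, 0, 17.5], "grip": 0.4}, {"slide": [0.369, -0.5, -0.03], "rotation": [0, 0, 17.5], "grip": 0.4}]}}

```text
t: 1.4
tcp_pos: [566.2, 117.4, 200.4]
eef_rot: [[0.002, 1.0, 0.0], [1.0, -0.002, -0.001], [-0.001, 0.0, -1.0]]
force: [-0.0, 1.3, 0.5]
opening: 0.601
```

Run:
```python
from h import *
s=arm.get_state();print(s['t'],s['tcp_pos'],s['joints'],s['force'],s['torque']);p,d=arm.read_camera("wrist");cv2.imwrite("pics/w1.png",p[:,:,::-1]);np.savez("pics/w1.npz",d=d,R=s["eef_rot"],t=s["tcp_pos"]);print(s["eef_rot"].round(4))
```

```text
1.4 [566.17207941 117.36957931 200.41652874] [ 5.16167248e-01  6.22075315e+00  1.01502489e+02 -7.94318916e-02
  7.22618804e+01 -8.93678189e+01] [-0.02359276  1.2872913   0.48955343] [-0.02174965  0.05793101  0.0414214 ]
[[ 1.6e-03  1.0e+00  3.0e-04]
 [ 1.0e+00 -1.6e-03 -1.3e-03]
 [-1.3e-03  3.0e-04 -1.0e+00]]
```

View pics/w1.png

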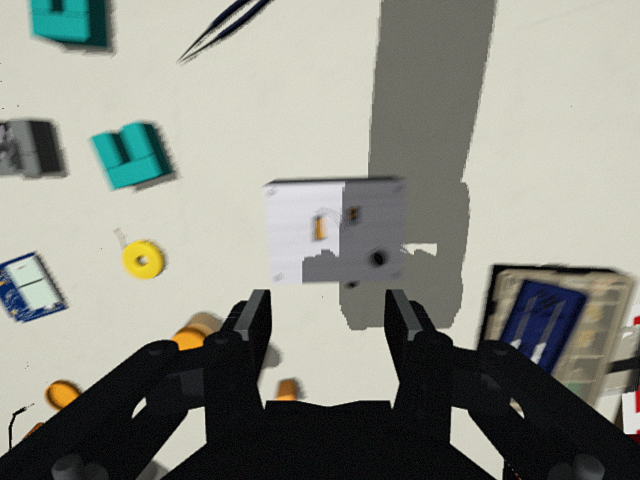

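Run:
```python
import cv2
p=cv2.imread("pics/w1.png")
cv2.imwrite("pics/c3.png",cv2.resize(p[170:290,255:415],None,fx=5,fy=5,interpolation=cv2.INTER_CUBIC))
```

```text
(no output)
```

View pics/c3.png

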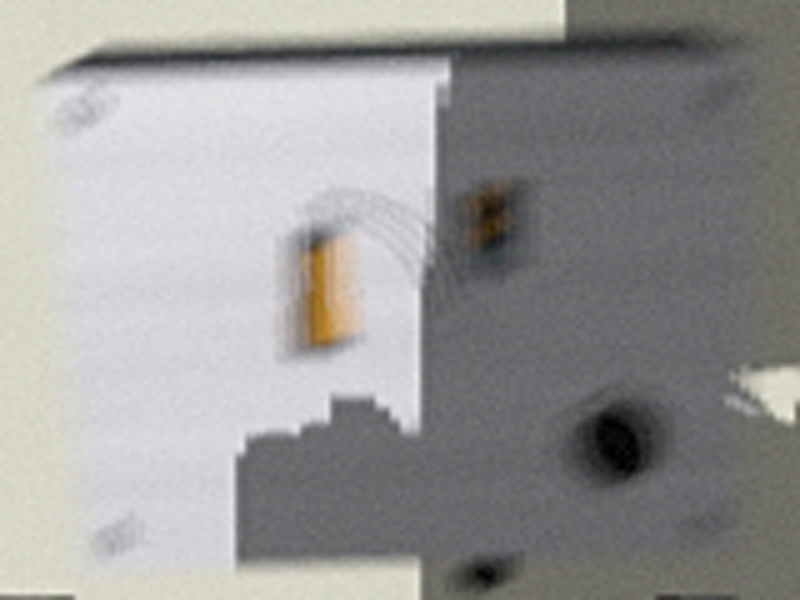

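Run:
```python
from h import *
i=arm.camera_info("wrist");z=np.load("pics/w1.npz");T=pose("wrist",i,dict(eef_rot=z["R"],tcp_pos=z["t"]))
for n,x,y in[("slotend",318,230),("holeend",325,352),("holel",300,335),("holer",360,330),("TL",45,78),("BL",85,570),("TR",750,60),("outc",491,215)]:
    u,v=255+x/5-.4,170+y/5-.4;print(n,onz(T,i,u,v,55).round(1))
```

```text
slotend [555.4 109.8  55. ]
holeend [577.2 110.8  55. ]
holel [574.1 106.5  55. ]
holer [573.2 117.   55. ]
TL [529.3  64.2  55. ]
BL [618.5  66.6  55. ]
TR [526.5 182.4  55. ]
outc [552.8 139.5  55. ]
```

Emit:
{"op": "apply_moves", "data": {"commands": [{"slide": [-0.007, -0.029, 0], "rotation": [0, 0, 0], "grip": 0.4}, {"slide": [-0.015, -0.058, 0], "rotation": [0, 0, 0], "grip": 0.4}, {"slide": [-0.022, -0.087, 0], "rotation": [0, 0, 0], "grip": 0.4}, {"slide": [-0.03, -0.116, 0], "rotation": [0, 0, 0], "grip": 0.4}, {"slide": [-0.037, -0.145, 0], "rotation": [0, 0, 0], "grip": 0.4}, {"slide": [-0.045, -0.174, -0.01], "rotation": [0, 0, 0], "grip": 0.4}, {"slide": [-0.055, -0.215, -0.02], "rotation": [0, 0, 0], "grip": 0.4}, {"slide": [-0.065, -0.255, -0.03], "rotation": [0, 0, 0], "grip": 0.4}, {"slide": [-0.074, -0.289, -0.04], "rotation": [0, 0, 0], "grip": 0.4}, {"slide": [-0.074, -0.289, -0.04], "rotation": [0, 0, 0], "grip": 0.4}]}}

```text
t: 2.7
tcp_pos: [493.9, -178.5, 158.6]
eef_rot: [[0.01, 1.0, -0.0], [1.0, -0.01, -0.004], [-0.004, -0.0, -1.0]]
force: [0.4, 0.3, 0.2]
opening: 0.603
```

Run:
```python
from h import *
s=arm.get_state();print(s['t'],s['tcp_pos'],s['joints'],s['force'],s['torque']);p,d=arm.read_camera("wrist");cv2.imwrite("pics/w2.png",p[:,:,::-1]);np.savez("pics/w2.npz",d=d,R=s["eef_rot"],t=s["tcp_pos"]);print(s["eef_rot"].round(4))
```

```text
2.7 [ 493.88912541 -178.5451815   158.62922737] [ -32.15717909    1.81975405  110.84416879   -0.2164259    67.23443915
 -121.48899341] [0.36753777 0.28227989 0.16764605] [-0.00072353  0.00684855 -0.07923066]
[[ 1.020e-02  9.999e-01 -3.000e-04]
 [ 9.999e-01 -1.020e-02 -3.900e-03]
 [-3.900e-03 -3.000e-04 -1.000e+00]]
```

View pics/w2.png

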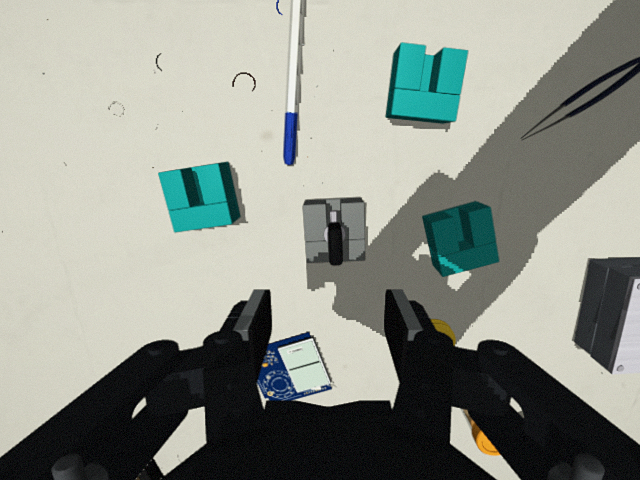

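Run:
```python
import cv2
p=cv2.imread("pics/w2.png")
cv2.imwrite("pics/c4.png",cv2.resize(p[190:290,280:390],None,fx=6,fy=6,interpolation=cv2.INTER_CUBIC))
```

```text
(no output)
```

View pics/c4.png

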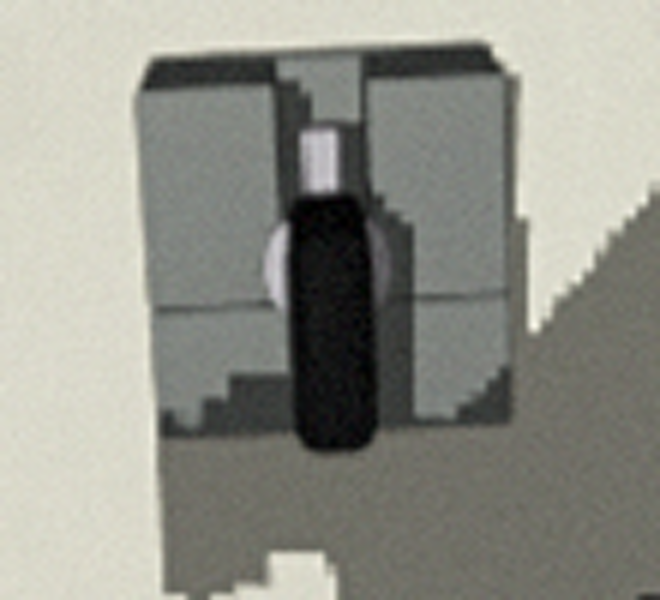

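Run:
```python
from h import *
i=arm.camera_info("wrist");z=np.load("pics/w2.npz");T=pose("wrist",i,dict(eef_rot=z["R"],tcp_pos=z["t"]))
def q(x,y,h): return onz(T,i,280+x/6-.4,190+y/6-.4,h)
c=[q(138,90,30),q(505,75,30),q(512,422,30),q(160,437,30)]
for a in c:print(a.round(1))
print("ctr",np.mean(c,0).round(1),[np.linalg.norm(c[k]-c[k-1]).round(1) for k in range(4)])
e=c[0]-c[3]+c[1]-c[2];print("stand -x dir angle",np.degrees(np.arctan2(-e[1],-e[0])))
for n,x,y,h in[("farL",300,445,71),("farR",368,445,71),("far",333,452,71),("nearbottom",325,193,45),("R mid",378,380,71),("L mid",290,380,71),("bitL",302,195,23),("bitR",338,195,23),("bit endL",302,127,23),("bit endR",338,127,23)]:print(n,q(x,y,h).round(1))
```

```text
[ 470.3 -198.2   30. ]
[ 468.8 -149.2   30. ]
[ 517.8 -147.3   30. ]
[ 519.5 -196.6   30. ]
ctr [ 494.1 -172.8   30. ] [np.float64(49.2), np.float64(49.0), np.float64(49.0), np.float64(49.4)]
stand -x dir angle 2.022494314963268
farL [ 506.1 -176.9   71. ]
farR [ 506.1 -168.8   71. ]
far [ 507. -173.   71.]
nearbottom [ 481.3 -173.4   45. ]
R mid [ 498.  -167.6   71. ]
L mid [ 497.9 -178.    71. ]
bitL [ 486.5 -176.4   23. ]
bitR [ 486.6 -171.4   23. ]
bit endL [ 476.9 -176.3   23. ]
bit endR [ 477.  -171.3   23. ]
```

Emit:
{"op": "apply_moves", "data": {"commands": [{"slide": [0, 0.002, -0.012], "rotation": [0, 0, 0.5], "grip": 0.45}, {"slide": [0, 0.004, -0.024], "rotation": [0, 0, 1], "grip": 0.5}, {"slide": [0, 0.0056, -0.036], "rotation": [0, 0, 1.5], "grip": 0.55}, {"slide": [-0.0006, 0.0056, -0.048], "rotation": [0, 0, 2], "grip": 0.55}, {"slide": [-0.0006, 0.0056, -0.06], "rotation": [0, 0, 2.6], "grip": 0.55}, {"slide": [-0.0006, 0.0056, -0.07], "rotation": [0, 0, 2.6], "grip": 0.55}, {"slide": [-0.0006, 0.0056, -0.077], "rotation": [0, 0, 2.6], "grip": 0.55}, {"slide": [-0.0006, 0.0056, -0.077], "rotation": [0, 0, 2.6], "grip": 0.55}, {"slide": [-0.0006, 0.0056, -0.077], "rotation": [0, 0, 2.6], "grip": 0.55}, {"slide": [-0.0006, 0.0056, -0.077], "rotation": [0, 0, 2.6], "grip": 0.55}]}}

```text
t: 4.0
tcp_pos: [494.2, -172.2, 82.7]
eef_rot: [[-0.037, 0.999, 0.002], [0.999, 0.037, -0.005], [-0.005, 0.002, -1.0]]
force: [-0.7, -0.3, 0.5]
opening: 0.449
```

Run:
```python
from h import *
s=arm.get_state();print(s['t'],s['tcp_pos'],s['qd'],s['force'],s['torque']);p,d=arm.read_camera("wrist");cv2.imwrite("pics/w3.png",p[:,:,::-1]);np.savez("pics/w3.npz",d=d,R=s["eef_rot"],t=s["tcp_pos"]);print(s["eef_rot"].round(4))
```

```text
4.0 [ 494.22921625 -172.23242633   82.69464451] [-0.03206188  0.04954499  0.06849519 -0.03553257  0.11757383 -0.14323277] [-0.69316199 -0.33664448  0.4816344 ] [ 0.03747749 -0.00177843 -0.01784493]
[[-0.0366  0.9993  0.0017]
 [ 0.9993  0.0366 -0.0046]
 [-0.0046  0.0015 -1.    ]]
```

View pics/w3.png

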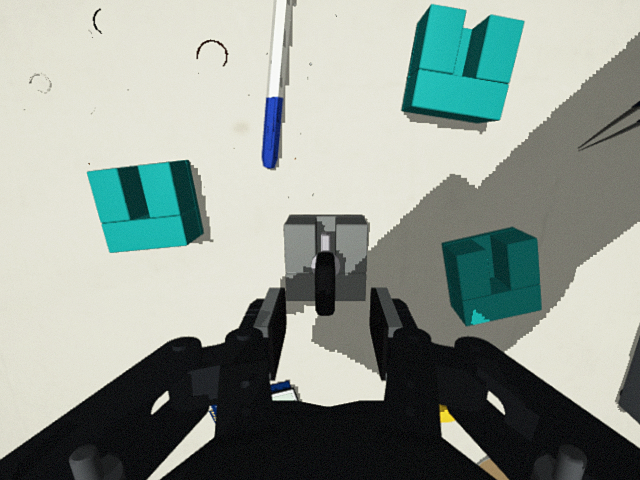

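Run:
```python
from h import *
p=cv2.imread("pics/w3.png")
cv2.imwrite("pics/c5.png",cv2.resize(p[200:330,270:385],None,fx=6,fy=4.6,interpolation=cv2.INTER_CUBIC))
```

```text
(no output)
```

View pics/c5.png

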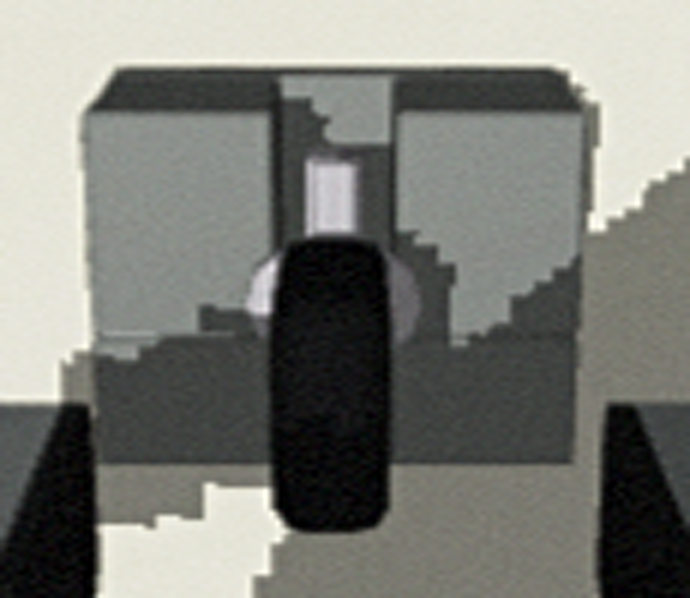

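Run:
```python
from h import *
i=arm.camera_info("wrist");z=np.load("pics/w3.npz");T=pose("wrist",i,dict(eef_rot=z["R"],tcp_pos=z["t"]))
def q(x,y,h): return onz(T,i,270+x/6-.4,200+y/4.6-.4,h)
c=[q(86,112,30),q(583,110,30),q(574,462,30),q(96,464,30)]
for a in c:print(a.round(1))
print("ctr",np.mean(c,0).round(1))
e=c[0]-c[3]+c[1]-c[2];print("yaw",np.degrees(np.arctan2(-e[1],-e[0])))
for n,x,y,h in[("bow top far",332,532,71),("bow L",272,470,71),("bow R",388,470,71),("bitL",305,195,23),("bitR",356,195,23),("bit end",331,158,23),("slotL",280,95,9),("slotLtop",270,115,30),("slotRtop",395,115,30)]:print(n,q(x,y,h).round(1))
```

```text
[ 470.1 -198.4   30. ]
[ 468.  -149.9   30. ]
[ 517.1 -147.4   30. ]
[ 519.4 -197.4   30. ]
ctr [ 493.6 -173.3   30. ]
yaw 2.0217890541690613
bow top far [ 506.5 -172.6   71. ]
bow L [ 499.2 -177.8   71. ]
bow R [ 498.8 -168.2   71. ]
bitL [ 482.3 -176.8   23. ]
bitR [ 482.2 -171.5   23. ]
bit end [ 477.1 -174.3   23. ]
slotL [ 471.9 -180.1    9. ]
slotLtop [ 469.8 -180.4   30. ]
slotRtop [ 469.3 -168.2   30. ]
```

Emit:
{"op": "apply_moves", "data": {"commands": [{"slide": [-0.001, -0.001, -0.01], "rotation": [0.26, 0.1, 0], "grip": 0.6}, {"slide": [-0.001, -0.001, -0.02], "rotation": [0.26, 0.1, 0], "grip": 0.65}, {"slide": [-0.001, -0.001, -0.03], "rotation": [0.26, 0.1, 0], "grip": 0.65}, {"slide": [-0.001, -0.001, -0.038], "rotation": [0.26, 0.1, 0], "grip": 0.65}, {"slide": [-0.001, -0.001, -0.0427], "rotation": [0.26, 0.1, 0], "grip": 0.65}, {"slide": [-0.001, -0.001, -0.0427], "rotation": [0.26, 0.1, 0], "grip": 0.7}, {"slide": [-0.001, -0.001, -0.0427], "rotation": [0.26, 0.1, 0], "grip": 0.75}, {"slide": [-0.001, -0.001, -0.0427], "rotation": [0.26, 0.1, 0], "grip": 0.8}, {"slide": [-0.001, -0.001, -0.0427], "rotation": [0.26, 0.1, 0], "grip": 0.8}, {"slide": [-0.001, -0.001, -0.0427], "rotation": [0.26, 0.1, 0], "grip": 0.8}], "force": 50}}

```text
t: 5.3
tcp_pos: [493.2, -173.2, 40.1]
eef_rot: [[-0.037, 0.999, -0.0], [0.999, 0.037, -0.0], [-0.0, -0.0, -1.0]]
force: [0.1, -0.4, -0.2]
opening: 0.2
```

Emit:
{"op": "apply_moves", "data": {"commands": [{"slide": [0, 0, 0], "rotation": [0, 0, 0], "grip": 0.85}, {"slide": [0, 0, 0], "rotation": [0, 0, 0], "grip": 0.9}, {"slide": [0, 0, 0], "rotation": [0, 0, 0], "grip": 1}, {"slide": [0, 0, 0], "rotation": [0, 0, 0], "grip": 1}, {"slide": [0, 0, 0], "rotation": [0, 0, 0], "grip": 1}, {"slide": [0, 0, 0], "rotation": [0, 0, 0], "grip": 1}, {"slide": [0, 0, 0], "rotation": [0, 0, 0], "grip": 1}, {"slide": [0, 0, 0], "rotation": [0, 0, 0], "grip": 1}, {"slide": [0, 0, 0], "rotation": [0, 0, 0], "grip": 1}, {"slide": [0, 0, 0], "rotation": [0, 0, 0], "grip": 1}], "force": 50}}

```text
t: 6.55
tcp_pos: [493.3, -173.2, 40.1]
eef_rot: [[-0.037, 0.999, 0.0], [0.999, 0.037, -0.0], [-0.0, 0.0, -1.0]]
force: [-0.6, -0.4, 1.1]
opening: 0.11
```

Run:
```python
from h import *
s=arm.get_state();print(s)
p,d=arm.read_camera("wrist");cv2.imwrite("pics/w4.png",p[:,:,::-1])
```

```text
{'t': 6.55, 'joints': array([-3.17876898e+01,  1.24375725e+01,  1.13733306e+02, -5.88635476e-03,
        5.38240515e+01, -1.23884092e+02]), 'qd': array([-0.0035711 , -0.02236988,  0.01690965, -0.03428439,  0.01427824,
        0.03056611]), 'joint_torque': array([ 1.15162404e-01, -3.39773512e+01, -2.50626862e+01,  5.50497626e-02,
       -6.84176059e-02,  2.68860676e-04]), 'tcp_pos': array([ 493.26217351, -173.24393405,   40.10402095]), 'eef_rot': array([[-3.66415471e-02,  9.99328473e-01,  3.15405456e-05],
       [ 9.99328466e-01,  3.66415505e-02, -1.17110095e-04],
       [-1.18187147e-04,  2.72282701e-05, -9.99999993e-01]]), 'force': array([-0.62098688, -0.38803369,  1.09255977]), 'torque': array([-0.01389308, -0.00442712, -0.04643016]), 'opening': 0.10987122421608961}
```

View pics/w4.png

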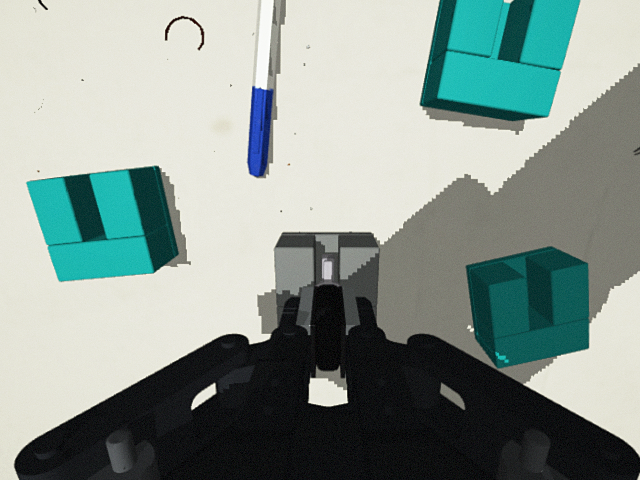

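Emit:
{"op": "apply_moves", "data": {"commands": [{"slide": [0, 0, 0.006], "rotation": [0, 0, 0], "grip": 1}, {"slide": [0, 0, 0.012], "rotation": [0, 0, 0], "grip": 1}, {"slide": [0, 0, 0.02], "rotation": [0, 0, 0], "grip": 1}, {"slide": [0, 0, 0.03], "rotation": [0, 0, 0], "grip": 1}, {"slide": [0, 0, 0.045], "rotation": [0, 0, 0], "grip": 1}, {"slide": [0.005, 0.02, 0.065], "rotation": [0, 0, 0], "grip": 1}, {"slide": [0.012, 0.05, 0.09], "rotation": [0, 0, 0], "grip": 1}, {"slide": [0.022, 0.08, 0.115], "rotation": [0, 0, 0], "grip": 1}, {"slide": [0.032, 0.12, 0.135], "rotation": [0, 0, 0], "grip": 1}, {"slide": [0.04, 0.15, 0.14], "rotation": [0, 0, 0], "grip": 1}]}}

```text
t: 7.85
tcp_pos: [534.6, -22.1, 183.1]
eef_rot: [[-0.037, 0.999, 0.004], [0.999, 0.037, -0.001], [-0.001, 0.004, -1.0]]
force: [-0.5, -0.5, 0.6]
opening: 0.111
```

Run:
```python
from h import *
s=arm.get_state();print(s['t'],s['tcp_pos'],s['eef_rot'],s['force'],s['torque'],s['opening'])
```

```text
7.85 [534.58102296 -22.07161427 183.10256323] [[-0.03730913  0.99929437  0.00433488]
 [ 0.99930291  0.03731444 -0.00115165]
 [-0.00131259  0.00428889 -0.99998994]] [-0.53571735 -0.51239583  0.62074399] [-0.0241299  -0.01079201  0.02065266] 0.11149268056418507
```

Emit:
{"op": "apply_moves", "data": {"commands": [{"slide": [0.006, 0.02, 0], "rotation": [0, 0, 0], "grip": 1}, {"slide": [0.013, 0.048, 0], "rotation": [0, 0, 0], "grip": 1}, {"slide": [0.021, 0.078, 0], "rotation": [0, 0, 0], "grip": 1}, {"slide": [0.029, 0.106, 0], "rotation": [0.06, 0.25, 0], "grip": 1}, {"slide": [0.034, 0.125, 0], "rotation": [0.06, 0.25, 0], "grip": 1}, {"slide": [0.0365, 0.134, 0], "rotation": [0.06, 0.25, 0], "grip": 1}, {"slide": [0.0365, 0.134, 0], "rotation": [0.06, 0.25, 0], "grip": 1}, {"slide": [0.0365, 0.134, 0], "rotation": [0.06, 0.25, 0], "grip": 1}, {"slide": [0.0365, 0.134, 0], "rotation": [0.06, 0.25, 0], "grip": 1}, {"slide": [0.0365, 0.134, 0], "rotation": [0.06, 0.25, 0], "grip": 1}]}}

```text
t: 9.1
tcp_pos: [571.1, 111.5, 183.1]
eef_rot: [[-0.037, 0.999, -0.0], [0.999, 0.037, -0.0], [-0.0, -0.0, -1.0]]
force: [-0.3, 0.9, -0.1]
opening: 0.109
```

Run:
```python
from h import *
s=arm.get_state();print(s['t'],s['tcp_pos'],s['qd'],s['force'],s['torque']);p,d=arm.read_camera("wrist");cv2.imwrite("pics/w5.png",p[:,:,::-1]);np.savez("pics/w5.npz",d=d,R=s["eef_rot"],t=s["tcp_pos"]);print(s["eef_rot"].round(4))
cv2.imwrite("pics/c6.png",cv2.resize(p[160:340,240:420,::-1],None,fx=4.4,fy=3.3,interpolation=cv2.INTER_CUBIC))
```

```text
9.1 [571.05787449 111.48533208 183.12079517] [ 0.12699852  0.00165798 -0.0649008   0.05246418 -0.04009154  0.05009521] [-0.27313004  0.85920505 -0.10575495] [0.01863223 0.01021755 0.00766752]
[[-3.660e-02  9.993e-01 -1.000e-04]
 [ 9.993e-01  3.660e-02 -1.000e-04]
 [-1.000e-04 -1.000e-04 -1.000e+00]]
```

View pics/w5.png

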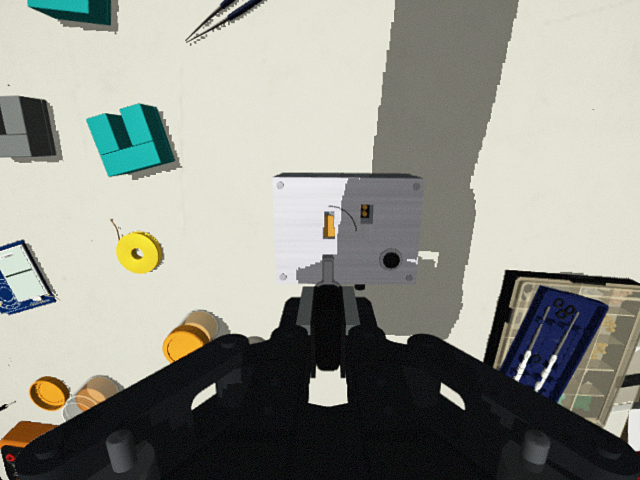

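View pics/c6.png

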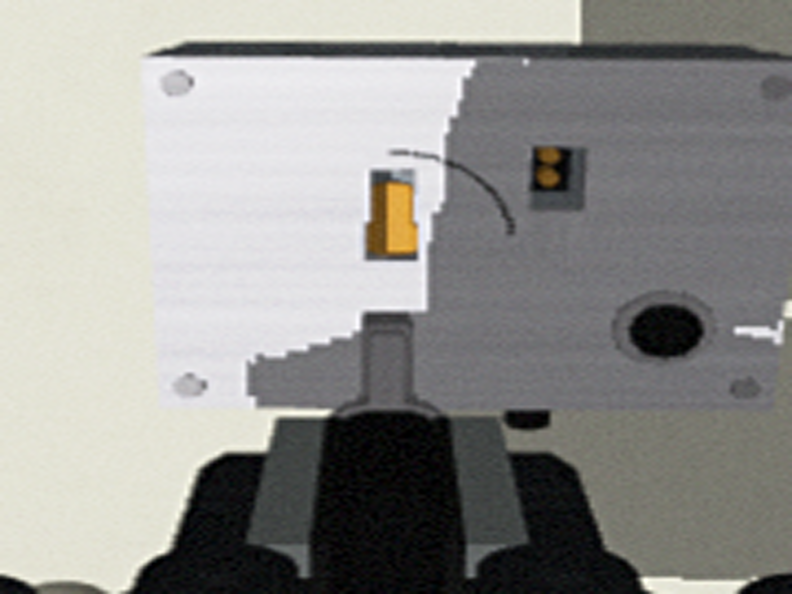

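Run:
```python
from h import *
p=cv2.imread("pics/w5.png")
cv2.imwrite("pics/c7.png",cv2.resize(p[165:295,350:435],None,fx=6,fy=4.6,interpolation=cv2.INTER_CUBIC))
cv2.imwrite("pics/c8.png",cv2.resize(p[205:295,300:360],None,fx=10,fy=6.6,interpolation=cv2.INTER_CUBIC))
```

```text
(no output)
```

View pics/c7.png

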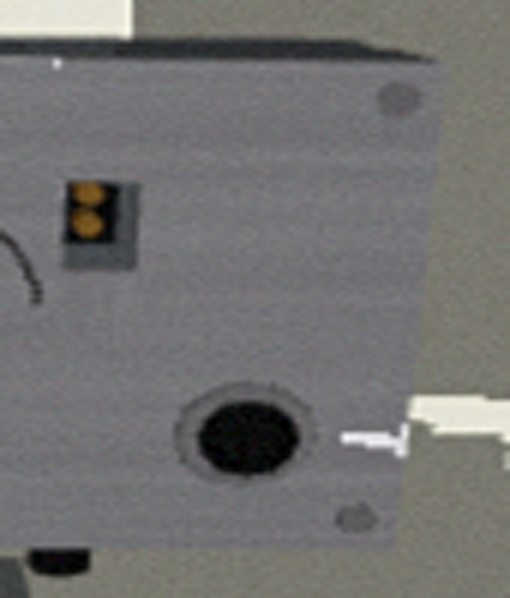

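View pics/c8.png

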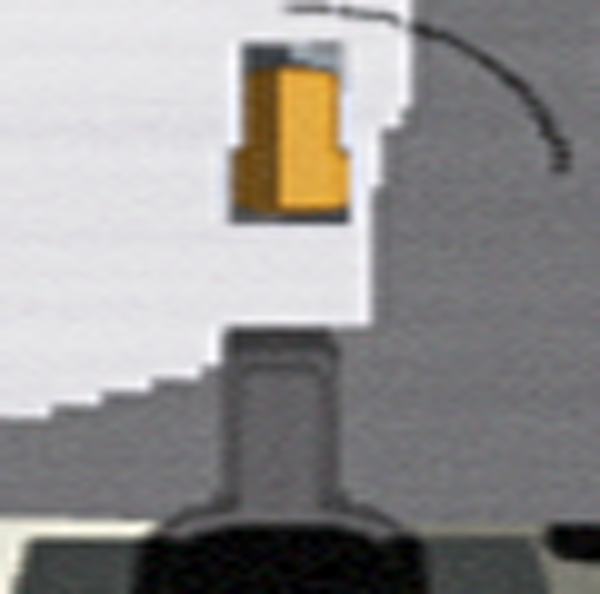

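Run:
```python
from h import *
i=arm.camera_info("wrist");z=np.load("pics/w5.npz");S=dict(eef_rot=z["R"],tcp_pos=z["t"]);T=pose("wrist",i,S)
q6=lambda x,y,h:onz(T,i,240+x/4.4-.4,160+y/3.3-.4,h)
q7=lambda x,y,h:onz(T,i,350+x/6-.4,165+y/4.6-.4,h)
q8=lambda x,y,h:onz(T,i,300+x/10-.45,205+y/6.6-.45,h)
c=[q6(143,57,55),q7(437,62,55),q7(393,547,55),q6(160,408,55)]
for a in c:print(a.round(1))
print([np.linalg.norm(c[k]-c[k-1]).round(1) for k in range(4)])
e=c[1]-c[0]+c[2]-c[3];yw=np.arctan2(-e[0],e[1]);print("yaw from y",np.degrees(yw))
e=c[3]-c[0]+c[2]-c[1];print("yaw from x",np.degrees(np.arctan2(e[1],e[0])))
R=np.array([[np.cos(yw),-np.sin(yw)],[np.sin(yw),np.cos(yw)]])
ctr=np.mean(c,0)[:2];print("axis from corners",ctr-R@np.array([0,15.]))
for n,x,y in[("slot top L",241,42),("slot top R",343,42),("bot L",229,222),("bot R",352,222),("step L",232,148),("step R",349,148)]:print(n,q8(x,y,55).round(1))
b=q8(290,222,55)[:2];t=q8(292,42,55)[:2];print("axis from bottom",b-R@[5,0],"from top",t+R@[18.2,0])
print("outlet",q7(102,226,55),"axis from it",q7(102,226,55)[:2]-R@[-16,30.5])
zt=S["tcp_pos"][2]
for n,x,y,h in[("bit end low",281,327,zt-25),("bit end top",281,365,zt-17),("bitL",240,420,zt-17),("bitR",322,420,zt-17)]:
    P=q8(x,y,h);print(n,P.round(1))
```

```text
[527.3  67.   55. ]
[523.9 184.9  55. ]
[613.2 188.8  55. ]
[617.2  69.5  55. ]
[np.float64(89.9), np.float64(118.0), np.float64(89.4), np.float64(119.4)]
yaw from y 1.7876322178544644
yaw from x 2.0294695102991533
axis from corners [570.86803831 112.57509909]
slot top L [552.9 108.3  55. ]
slot top R [552.6 116.5  55. ]
bot L [575.7 108.   55. ]
bot R [575.3 118.1  55. ]
step L [566.2 108.   55. ]
step R [565.9 117.5  55. ]
axis from bottom [570.53495303 112.89218187] from top [570.96220956 112.93580737]
outlet [553.96130786 142.96043358  55.        ] axis from it [570.90496863 112.97439751]
bit end low [555.3 111.5 158.1]
bit end top [555.7 111.5 166.1]
bitL [560.1 109.7 166.1]
bitR [560.  113.7 166.1]
```

Emit:
{"op": "apply_moves", "data": {"commands": [{"slide": [-0.0014, 0.0008, -0.012], "rotation": [0, 0, -0.1], "grip": 1}, {"slide": [-0.0014, 0.0008, -0.027], "rotation": [0, 0, -0.1], "grip": 1}, {"slide": [-0.0014, 0.0008, -0.044], "rotation": [0, 0, -0.1], "grip": 1}, {"slide": [-0.0014, 0.0008, -0.06], "rotation": [0, 0, -0.1], "grip": 1}, {"slide": [-0.0014, 0.0008, -0.072], "rotation": [0, 0, -0.1], "grip": 1}, {"slide": [-0.0014, 0.0008, -0.078], "rotation": [0, 0, -0.1], "grip": 1}, {"slide": [-0.0014, 0.0008, -0.08], "rotation": [0, 0, -0.1], "grip": 1}, {"slide": [-0.0014, 0.0008, -0.08], "rotation": [0, 0, -0.1], "grip": 1}, {"slide": [-0.0014, 0.0008, -0.08], "rotation": [0, 0, -0.1], "grip": 1}, {"slide": [-0.0014, 0.0008, -0.08], "rotation": [0, 0, -0.1], "grip": 1}]}}

```text
t: 10.4
tcp_pos: [569.9, 112.4, 103.6]
eef_rot: [[-0.035, 0.999, 0.001], [0.999, 0.035, -0.0], [-0.0, 0.001, -1.0]]
force: [-0.2, -0.5, -0.8]
opening: 0.11
```

Run:
```python
from h import *
s=arm.get_state();print(s['t'],s['tcp_pos'],s['force'],s['torque']);p,d=arm.read_camera("wrist");cv2.imwrite("pics/w6.png",p[:,:,::-1]);np.savez("pics/w6.npz",d=d,R=s["eef_rot"],t=s["tcp_pos"]);print(s["eef_rot"].round(4))
cv2.imwrite("pics/c9.png",cv2.resize(p[200:300,290:370,::-1],None,fx=9,fy=6,interpolation=cv2.INTER_CUBIC))
```

```text
10.4 [569.94600213 112.37288868 103.57677142] [-0.23275376 -0.49784908 -0.76997072] [ 0.00677714 -0.01663754 -0.02088463]
[[-3.500e-02  9.994e-01  8.000e-04]
 [ 9.994e-01  3.500e-02 -1.000e-04]
 [-1.000e-04  8.000e-04 -1.000e+00]]
```

View pics/c9.png

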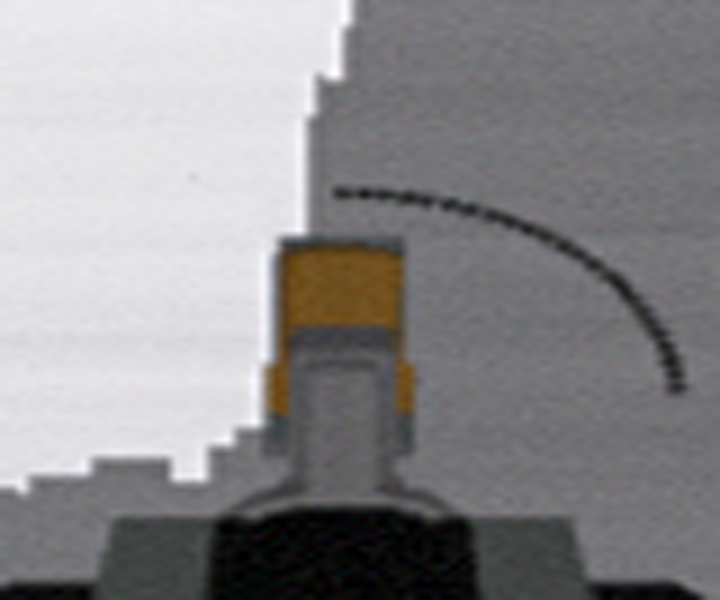

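Run:
```python
from h import *
i=arm.camera_info("wrist");z=np.load("pics/w6.npz");S=dict(eef_rot=z["R"],tcp_pos=z["t"]);T=pose("wrist",i,S)
q=lambda x,y,h:onz(T,i,290+x/9-.45,200+y/6-.45,h)
yw=np.radians(1.9);R=np.array([[np.cos(yw),-np.sin(yw)],[np.sin(yw),np.cos(yw)]])
zt=S["tcp_pos"][2]
print("slot top",q(342.5,242,55)[:2]+R@[18.2,0], "hole bottom",q(339.5,455,55)[:2]-R@[5,0],"step",q(339.5,365,55)[:2]+R@[5,0])
print("w",q(266,420,55),q(413,420,55),q(282,280,55),q(403,280,55))
print("bit",q(341,327,zt-25)[:2]+R@[17,0],q(341,361,zt-17)[:2]+R@[17,0],q(290,330,zt-25),q(392,330,zt-25))
```

```text
slot top [571.51814686 112.99824465] hole bottom [570.46295569 112.79463416] step [570.93754318 112.79954603]
w [571.8953558  107.96327951  55.        ] [571.55963405 117.70146527  55.        ] [557.30977216 108.60203489  55.        ] [557.03891247 116.45376896  55.        ]
bit [571.18810779 112.89516909] [571.48346522 112.90658987] [554.56955794 109.42025649  78.57677142] [554.36810237 115.26153735  78.57677142]
```

Emit:
{"op": "apply_moves", "data": {"commands": [{"slide": [-0.0003, 0, -0.004], "rotation": [0, 0, 0], "grip": 1}, {"slide": [-0.0003, 0, -0.008], "rotation": [0, 0, 0], "grip": 1}, {"slide": [-0.0003, 0, -0.012], "rotation": [0, 0.05, 0], "grip": 1}, {"slide": [-0.0003, 0, -0.016], "rotation": [0, 0.05, 0], "grip": 1}, {"slide": [-0.0003, 0, -0.019], "rotation": [0, 0.05, 0], "grip": 1}, {"slide": [-0.0003, 0, -0.022], "rotation": [0, 0.05, 0], "grip": 1}, {"slide": [-0.0003, 0, -0.024], "rotation": [0, 0.05, 0], "grip": 1}, {"slide": [-0.0003, 0, -0.026], "rotation": [0, 0.05, 0], "grip": 1}, {"slide": [-0.0003, 0, -0.027], "rotation": [0, 0.05, 0], "grip": 1}, {"slide": [-0.0003, 0, -0.027], "rotation": [0, 0.05, 0], "grip": 1}]}}

```text
t: 11.7
tcp_pos: [569.5, 112.4, 76.4]
eef_rot: [[-0.035, 0.999, -0.0], [0.999, 0.035, -0.0], [-0.0, -0.0, -1.0]]
force: [-0.2, -0.3, -0.3]
opening: 0.11
```

Run:
```python
from h import *
s=arm.get_state();print(s['t'],s['tcp_pos'],s['force'],s['torque']);p,d=arm.read_camera("wrist");cv2.imwrite("pics/w7.png",p[:,:,::-1]);print(s["eef_rot"].round(4))
cv2.imwrite("pics/c10.png",cv2.resize(p[200:320,280:380,::-1],None,fx=7,fy=5,interpolation=cv2.INTER_CUBIC))
```

```text
11.7 [569.53871764 112.37392198  76.43210069] [-0.22444309 -0.33496974 -0.27667091] [ 0.00116074 -0.01079515 -0.00595165]
[[-3.500e-02  9.994e-01 -4.000e-04]
 [ 9.994e-01  3.500e-02 -1.000e-04]
 [-1.000e-04 -4.000e-04 -1.000e+00]]
```

View pics/c10.png

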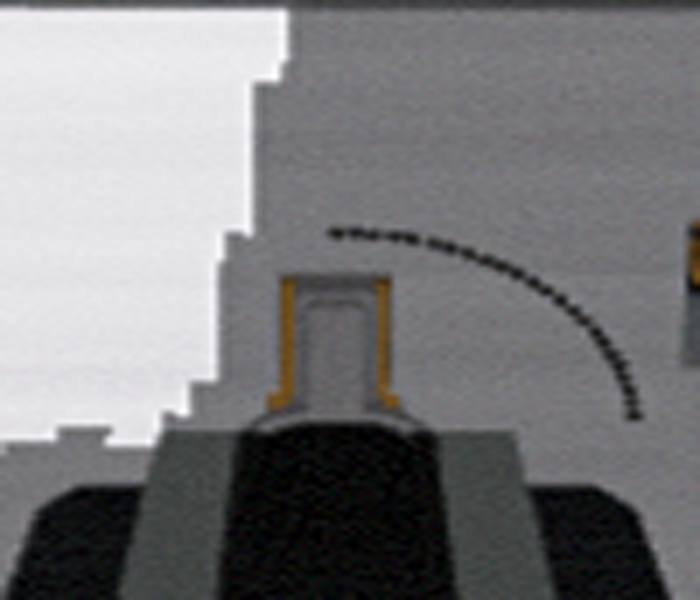

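Emit:
{"op": "apply_moves", "data": {"commands": [{"slide": [0.0002, 0, -0.002], "rotation": [0, 0, 0], "grip": 1}, {"slide": [0.0003, 0, -0.004], "rotation": [0, 0, 0], "grip": 1}, {"slide": [0.0003, 0, -0.006], "rotation": [0, 0, 0], "grip": 1}, {"slide": [0.0003, 0, -0.008], "rotation": [0, 0, 0], "grip": 1}, {"slide": [0.0003, 0, -0.0095], "rotation": [0, 0, 0], "grip": 1}, {"slide": [0.0003, 0, -0.0105], "rotation": [0, 0, 0], "grip": 1}, {"slide": [0.0003, 0, -0.0112], "rotation": [0, 0, 0], "grip": 1}, {"slide": [0.0003, 0, -0.0114], "rotation": [0, 0, 0], "grip": 1}, {"slide": [0.0003, 0, -0.0114], "rotation": [0, 0, 0], "grip": 1}, {"slide": [0.0003, 0, -0.0114], "rotation": [0, 0, 0], "grip": 1}]}}

```text
t: 13.0
tcp_pos: [570.0, 112.4, 65.2]
eef_rot: [[-0.035, 0.999, -0.0], [0.999, 0.035, -0.0], [-0.0, -0.0, -1.0]]
force: [0.2, 0.8, -0.7]
opening: 0.108
```

Run:
```python
from h import *
s=arm.get_state();print(s['t'],s['tcp_pos'],s['force'],s['torque'],s['joint_torque']);p,d=arm.read_camera("wrist");cv2.imwrite("pics/w8.png",p[:,:,::-1]);print(s["eef_rot"].round(4))
cv2.imwrite("pics/c11.png",cv2.resize(p[200:320,280:380,::-1],None,fx=7,fy=5,interpolation=cv2.INTER_CUBIC))
```

```text
13.0 [569.9530011  112.37739585  65.17851627] [ 0.20512795  0.81902443 -0.73200603] [ 0.00128085 -0.02343978 -0.02406038] [ 9.90749686e-04 -3.98006594e+01 -2.74504709e+01 -5.18183824e-04
  6.83222952e-04  2.35318112e-05]
[[-3.500e-02  9.994e-01 -1.000e-04]
 [ 9.994e-01  3.500e-02 -1.000e-04]
 [-1.000e-04 -1.000e-04 -1.000e+00]]
```

View pics/c11.png

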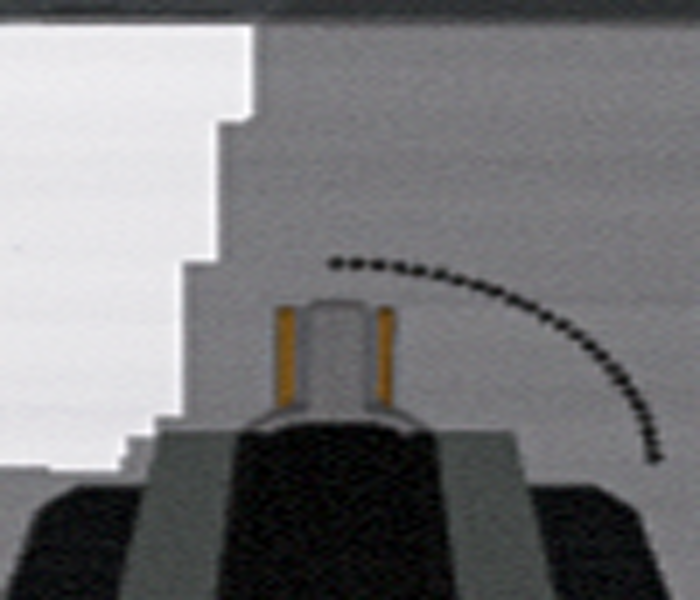

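Emit:
{"op": "apply_moves", "data": {"commands": [{"slide": [0, 0, -0.0002], "rotation": [0, 0, 0], "grip": 1}, {"slide": [0, 0, -0.0004], "rotation": [0, 0, 0], "grip": 1}, {"slide": [0, 0, -0.0006], "rotation": [0, 0, 0], "grip": 1}, {"slide": [0, 0, -0.0008], "rotation": [0, 0, 0], "grip": 1}, {"slide": [0, 0, -0.0008], "rotation": [0, 0, 0], "grip": 1}, {"slide": [0, 0, -0.0008], "rotation": [0, 0, 0], "grip": 1}, {"slide": [0, 0, -0.0008], "rotation": [0, 0, 0], "grip": 1}, {"slide": [0, 0, -0.0008], "rotation": [0, 0, 0], "grip": 1}, {"slide": [0, 0, -0.0008], "rotation": [0, 0, 0], "grip": 1}, {"slide": [0, 0, -0.0008], "rotation": [0, 0, 0], "grip": 1}]}}

```text
t: 14.3
tcp_pos: [570.0, 112.4, 65.1]
eef_rot: [[-0.035, 0.999, -0.0], [0.999, 0.035, -0.0], [-0.0, -0.0, -1.0]]
force: [-3.4, -0.5, 5.5]
opening: 0.107
```

```bash
cat > st.py <<'E'
from h import *
s=arm.get_state();R=s['eef_rot']
print("t",s['t'],"tcp",s['tcp_pos'].round(2),"F",s['force'].round(2),"M",s['torque'].round(3),"jt6",s['joint_torque'].round(4),"j6",s['joints'][5].round(2),"yaw",np.degrees(np.arctan2(R[1,0],R[0,0])).round(2),"z",R[:,2].round(4),"op",round(s['opening'],3))
E
python3 st.py
```

```text
t 14.3 tcp [570.01 112.39  65.08] F [-3.38 -0.53  5.46] M [-0.02   0.631 -0.033] jt6 [-2.13900e-01 -3.65890e+01 -2.64911e+01  6.67000e-02 -9.14900e-01
 -1.00000e-03] j6 -92.02 yaw 92.01 z [-3.e-04 -2.e-04 -1.e+00] op 0.107
```

Emit:
{"op": "apply_moves", "data": {"commands": [{"slide": [0, 0, 0.0004], "rotation": [0, 0, 0], "grip": 1}, {"slide": [0, 0, 0.0004], "rotation": [0, 0, -3], "grip": 1}, {"slide": [0, 0.0001, 0.0004], "rotation": [0, 0, -6], "grip": 1}, {"slide": [0, 0.0001, 0.0004], "rotation": [0, 0, -9], "grip": 1}, {"slide": [0, 0.0002, 0.0004], "rotation": [0, 0, -12], "grip": 1}, {"slide": [0, 0.0002, 0.0004], "rotation": [0, 0, -15], "grip": 1}, {"slide": [0, 0.0002, 0.0004], "rotation": [0, 0, -18], "grip": 1}, {"slide": [0, 0.0003, 0.0004], "rotation": [0, 0, -20], "grip": 1}, {"slide": [0, 0.0003, 0.0004], "rotation": [0, 0, -21], "grip": 1}, {"slide": [0, 0.0003, 0.0004], "rotation": [0, 0, -21], "grip": 1}]}}

```text
t: 15.55
tcp_pos: [569.6, 111.9, 65.1]
eef_rot: [[0.325, 0.946, -0.002], [0.946, -0.325, -0.002], [-0.002, -0.001, -1.0]]
force: [-2.4, -5.1, 2.5]
opening: 0.107
```

```bash
python3 st.py
```

```text
t 15.55 tcp [569.58 111.88  65.14] F [-2.44 -5.15  2.52] M [-0.915  0.45   0.108] jt6 [  2.395  -39.1875 -28.0336   1.1478  -0.6371   0.0984] j6 -70.99 yaw 71.03 z [-0.0016 -0.0018 -1.    ] op 0.107
```

Emit:
{"op": "apply_moves", "data": {"commands": [{"slide": [0.0001, 0.0003, 0.0003], "rotation": [0.1, -0.1, -3], "grip": 1}, {"slide": [0.0003, 0.0005, 0.0003], "rotation": [0.1, -0.1, -6], "grip": 1}, {"slide": [0.0004, 0.0006, 0.0003], "rotation": [0.1, -0.1, -9], "grip": 1}, {"slide": [0.0005, 0.0007, 0.0003], "rotation": [0.1, -0.1, -12], "grip": 1}, {"slide": [0.0006, 0.0008, 0.0003], "rotation": [0.1, -0.1, -15], "grip": 1}, {"slide": [0.0006, 0.0009, 0.0003], "rotation": [0.1, -0.1, -18], "grip": 1}, {"slide": [0.0006, 0.0009, 0.0003], "rotation": [0.1, -0.1, -21], "grip": 1}, {"slide": [0.0006, 0.001, 0.0003], "rotation": [0.1, -0.1, -24], "grip": 1}, {"slide": [0.0006, 0.001, 0.0003], "rotation": [0.1, -0.1, -26], "grip": 1}, {"slide": [0.0006, 0.001, 0.0003], "rotation": [0.1, -0.1, -27], "grip": 1}]}}

```text
t: 16.8
tcp_pos: [569.5, 112.3, 65.1]
eef_rot: [[0.719, 0.695, -0.002], [0.695, -0.719, -0.001], [-0.002, -0.001, -1.0]]
force: [-3.5, -3.9, 2.5]
opening: 0.107
```

```bash
python3 st.py
```

```text
t 16.8 tcp [569.45 112.33  65.13] F [-3.54 -3.94  2.47] M [-0.781  0.695  0.103] jt6 [ 1.78750e+00 -3.87786e+01 -2.82003e+01  9.67900e-01 -9.35900e-01
 -3.20000e-03] j6 -43.99 yaw 44.01 z [-2.3e-03 -8.0e-04 -1.0e+00] op 0.107
```

Emit:
{"op": "apply_moves", "data": {"commands": [{"slide": [0.0004, 0.0003, 0.0003], "rotation": [0.05, -0.1, -0.5], "grip": 1}, {"slide": [0.0004, 0.0003, 0.0003], "rotation": [0.05, -0.1, -1], "grip": 1}, {"slide": [0.0004, 0.0003, 0.0003], "rotation": [0.05, -0.1, -1.5], "grip": 1}, {"slide": [0.0004, 0.0003, 0.0003], "rotation": [0.05, -0.1, -2], "grip": 1}, {"slide": [0.0004, 0.0003, 0.0003], "rotation": [0.05, -0.1, -2.5], "grip": 1}, {"slide": [0.0004, 0.0003, 0.0003], "rotation": [0.05, -0.1, -3], "grip": 1}, {"slide": [0.0004, 0.0003, 0.0003], "rotation": [0.05, -0.1, -3.5], "grip": 1}, {"slide": [0.0004, 0.0003, 0.0003], "rotation": [0.05, -0.1, -4], "grip": 1}, {"slide": [0.0004, 0.0003, 0.0003], "rotation": [0.05, -0.1, -4], "grip": 1}, {"slide": [0.0004, 0.0003, 0.0003], "rotation": [0.05, -0.1, -4], "grip": 1}]}}

```text
t: 18.05
tcp_pos: [569.5, 112.5, 65.1]
eef_rot: [[0.766, 0.643, -0.001], [0.643, -0.766, -0.0], [-0.001, -0.001, -1.0]]
force: [-2.3, -4.3, 0.2]
opening: 0.108
```

```bash
python3 st.py; python3 st.py
```

```text
t 18.05 tcp [569.55 112.46  65.15] F [-2.31 -4.27  0.16] M [-0.822  0.582  0.054] jt6 [  1.9633 -39.7338 -28.7587   0.982   -0.8167   0.0448] j6 -40.02 yaw 40.01 z [-1.3e-03 -2.0e-04 -1.0e+00] op 0.108
t 18.05 tcp [569.55 112.46  65.15] F [-2.31 -4.27  0.16] M [-0.822  0.582  0.054] jt6 [  1.9633 -39.7338 -28.7587   0.982   -0.8167   0.0448] j6 -40.02 yaw 40.01 z [-1.3e-03 -2.0e-04 -1.0e+00] op 0.108
```

Emit:
{"op": "apply_moves", "data": {"commands": [{"slide": [0.0003, 0.0003, 0.0002], "rotation": [0, -0.05, -0.4], "grip": 1}, {"slide": [0.0003, 0.0003, 0.0002], "rotation": [0, -0.05, -0.8], "grip": 1}, {"slide": [0.0003, 0.0003, 0.0002], "rotation": [0, -0.05, -1.2], "grip": 1}, {"slide": [0.0003, 0.0003, 0.0002], "rotation": [0, -0.05, -1.6], "grip": 1}, {"slide": [0.0003, 0.0003, 0.0002], "rotation": [0, -0.05, -2], "grip": 1}, {"slide": [0.0003, 0.0003, 0.0002], "rotation": [0, -0.05, -2.4], "grip": 1}, {"slide": [0.0003, 0.0003, 0.0002], "rotation": [0, -0.05, -2.4], "grip": 1}, {"slide": [0.0003, 0.0003, 0.0002], "rotation": [0, -0.05, -2.4], "grip": 1}, {"slide": [0.0003, 0.0003, 0.0002], "rotation": [0, -0.05, -2.4], "grip": 1}, {"slide": [0.0003, 0.0003, 0.0002], "rotation": [0, -0.05, -2.4], "grip": 1}]}}

```text
t: 19.3
tcp_pos: [569.6, 112.6, 65.1]
eef_rot: [[0.792, 0.611, -0.001], [0.611, -0.792, -0.001], [-0.001, -0.0, -1.0]]
force: [-2.7, -4.2, 1.1]
opening: 0.108
```

```bash
python3 st.py
python3 - <<'E'
from h import *
for k in range(2):
    arm.read_camera("wrist"); print(arm.get_state()["torque"].round(3),arm.get_state()["joint_torque"][5])
E
```

```text
t 19.3 tcp [569.57 112.59  65.15] F [-2.69 -4.18  1.11] M [-0.818  0.588  0.048] jt6 [  2.0247 -39.5236 -28.6699   1.0244  -0.8679   0.0566] j6 -37.59 yaw 37.63 z [-1.2e-03 -6.0e-04 -1.0e+00] op 0.108
[-0.798  0.633  0.06 ] 0.056637616362422705
[-0.813  0.644  0.048] 0.05664813215844333
```

Emit:
{"op": "apply_moves", "data": {"commands": [{"slide": [0.0003, 0.0003, 0.0002], "rotation": [0, -0.05, -0.4], "grip": 1}, {"slide": [0.0003, 0.0003, 0.0002], "rotation": [0, -0.05, -0.8], "grip": 1}, {"slide": [0.0003, 0.0003, 0.0002], "rotation": [0, -0.05, -1.2], "grip": 1}, {"slide": [0.0003, 0.0003, 0.0002], "rotation": [0, -0.05, -1.6], "grip": 1}, {"slide": [0.0003, 0.0003, 0.0002], "rotation": [0, -0.05, -2], "grip": 1}, {"slide": [0.0003, 0.0003, 0.0002], "rotation": [0, -0.05, -2.4], "grip": 1}, {"slide": [0.0003, 0.0003, 0.0002], "rotation": [0, -0.05, -2.4], "grip": 1}, {"slide": [0.0003, 0.0003, 0.0002], "rotation": [0, -0.05, -2.4], "grip": 1}, {"slide": [0.0003, 0.0003, 0.0002], "rotation": [0, -0.05, -2.4], "grip": 1}, {"slide": [0.0003, 0.0003, 0.0002], "rotation": [0, -0.05, -2.4], "grip": 1}]}}

```text
t: 20.65
tcp_pos: [569.6, 112.6, 65.2]
eef_rot: [[0.817, 0.577, -0.001], [0.577, -0.817, -0.001], [-0.002, 0.0, -1.0]]
force: [-2.6, -4.7, 1.0]
opening: 0.11
```

```bash
python3 st.py
```

```text
t 20.65 tcp [569.58 112.63  65.16] F [-2.59 -4.65  0.97] M [-0.87   0.635  0.055] jt6 [  2.0945 -39.4856 -28.6859   1.0566  -0.8994   0.0591] j6 -35.17 yaw 35.23 z [-0.0012 -0.0011 -1.    ] op 0.11
```

Emit:
{"op": "apply_moves", "data": {"commands": [{"slide": [0.0003, 0.0003, 0.0002], "rotation": [0, -0.05, -0.4], "grip": 1}, {"slide": [0.0003, 0.0003, 0.0002], "rotation": [0, -0.05, -0.8], "grip": 1}, {"slide": [0.0003, 0.0003, 0.0002], "rotation": [0, -0.05, -1.2], "grip": 1}, {"slide": [0.0003, 0.0003, 0.0002], "rotation": [0, -0.05, -1.6], "grip": 1}, {"slide": [0.0003, 0.0003, 0.0002], "rotation": [0, -0.05, -2], "grip": 1}, {"slide": [0.0003, 0.0003, 0.0002], "rotation": [0, -0.05, -2.4], "grip": 1}, {"slide": [0.0003, 0.0003, 0.0002], "rotation": [0, -0.05, -2.5], "grip": 1}, {"slide": [0.0003, 0.0003, 0.0002], "rotation": [0, -0.05, -2.5], "grip": 1}, {"slide": [0.0003, 0.0003, 0.0002], "rotation": [0, -0.05, -2.5], "grip": 1}, {"slide": [0.0003, 0.0003, 0.0002], "rotation": [0, -0.05, -2.5], "grip": 1}]}}

```text
t: 21.9
tcp_pos: [569.5, 112.7, 65.2]
eef_rot: [[0.841, 0.541, -0.001], [0.541, -0.841, -0.002], [-0.002, 0.001, -1.0]]
force: [-3.2, -4.5, 1.3]
opening: 0.108
```

```bash
python3 st.py
```

```text
t 21.9 tcp [569.54 112.68  65.16] F [-3.23 -4.51  1.28] M [-0.847  0.66   0.045] jt6 [  2.1369 -39.4551 -28.704    1.0805  -0.9268   0.0654] j6 -32.64 yaw 32.75 z [-0.0013 -0.0016 -1.    ] op 0.108
```

Emit:
{"op": "apply_moves", "data": {"commands": [{"slide": [0.0003, 0.0003, 0.0002], "rotation": [0.08, -0.07, -0.4], "grip": 1}, {"slide": [0.0003, 0.0003, 0.0002], "rotation": [0.08, -0.07, -0.8], "grip": 1}, {"slide": [0.0003, 0.0003, 0.0002], "rotation": [0.08, -0.07, -1.2], "grip": 1}, {"slide": [0.0003, 0.0003, 0.0002], "rotation": [0.08, -0.07, -1.6], "grip": 1}, {"slide": [0.0003, 0.0003, 0.0002], "rotation": [0.08, -0.07, -2], "grip": 1}, {"slide": [0.0003, 0.0003, 0.0002], "rotation": [0.08, -0.07, -2.4], "grip": 1}, {"slide": [0.0003, 0.0003, 0.0002], "rotation": [0.08, -0.07, -2.5], "grip": 1}, {"slide": [0.0003, 0.0003, 0.0002], "rotation": [0.08, -0.07, -2.5], "grip": 1}, {"slide": [0.0003, 0.0003, 0.0002], "rotation": [0.08, -0.07, -2.5], "grip": 1}, {"slide": [0.0003, 0.0003, 0.0002], "rotation": [0.08, -0.07, -2.5], "grip": 1}]}}

```text
t: 23.15
tcp_pos: [569.5, 112.7, 65.1]
eef_rot: [[0.864, 0.504, -0.001], [0.504, -0.864, -0.001], [-0.001, 0.0, -1.0]]
force: [-3.0, -4.4, 0.7]
opening: 0.11
```

```bash
python3 st.py
```

```text
t 23.15 tcp [569.5  112.72  65.13] F [-2.99 -4.39  0.72] M [-0.913  0.666  0.092] jt6 [  2.1896 -39.4618 -28.7124   1.1081  -0.924    0.0687] j6 -30.21 yaw 30.27 z [-1.1e-03 -8.0e-04 -1.0e+00] op 0.11
```

Emit:
{"op": "apply_moves", "data": {"commands": [{"slide": [-0.0001, -0.0001, 0.0002], "rotation": [0.05, -0.07, -0.4], "grip": 1}, {"slide": [-0.0001, -0.0001, 0.0002], "rotation": [0.05, -0.07, -0.8], "grip": 1}, {"slide": [-0.0001, -0.0001, 0.0002], "rotation": [0.05, -0.07, -1.2], "grip": 1}, {"slide": [-0.0001, -0.0001, 0.0002], "rotation": [0.05, -0.07, -1.6], "grip": 1}, {"slide": [-0.0001, -0.0001, 0.0002], "rotation": [0.05, -0.07, -2], "grip": 1}, {"slide": [-0.0001, -0.0001, 0.0002], "rotation": [0.05, -0.07, -2.4], "grip": 1}, {"slide": [-0.0001, -0.0001, 0.0002], "rotation": [0.05, -0.07, -2.5], "grip": 1}, {"slide": [-0.0001, -0.0001, 0.0002], "rotation": [0.05, -0.07, -2.5], "grip": 1}, {"slide": [-0.0001, -0.0001, 0.0002], "rotation": [0.05, -0.07, -2.5], "grip": 1}, {"slide": [-0.0001, -0.0001, 0.0002], "rotation": [0.05, -0.07, -2.5], "grip": 1}]}}

```text
t: 24.4
tcp_pos: [569.3, 112.6, 65.2]
eef_rot: [[0.885, 0.466, -0.0], [0.466, -0.885, 0.0], [-0.0, -0.0, -1.0]]
force: [-1.2, -3.8, -2.6]
opening: 0.105
```

```bash
python3 st.py
```

```text
t 24.4 tcp [569.31 112.62  65.24] F [-1.19 -3.79 -2.62] M [-0.693  0.341  0.049] jt6 [  1.79   -41.2142 -29.4462   0.8923  -0.5072   0.0601] j6 -27.77 yaw 27.77 z [-1.e-04  1.e-04 -1.e+00] op 0.105
```

Emit:
{"op": "apply_moves", "data": {"commands": [{"slide": [-0.0001, -0.0001, 0.0], "rotation": [0, 0, -0.4], "grip": 1}, {"slide": [-0.0001, -0.0001, 0.0], "rotation": [0, 0, -0.8], "grip": 1}, {"slide": [-0.0001, -0.0001, 0.0], "rotation": [0, 0, -1.2], "grip": 1}, {"slide": [-0.0001, -0.0001, 0.0], "rotation": [0, 0, -1.6], "grip": 1}, {"slide": [-0.0001, -0.0001, 0.0], "rotation": [0, 0, -2], "grip": 1}, {"slide": [-0.0001, -0.0001, 0.0], "rotation": [0, 0, -2.4], "grip": 1}, {"slide": [-0.0001, -0.0001, 0.0], "rotation": [0, 0, -2.5], "grip": 1}, {"slide": [-0.0001, -0.0001, 0.0], "rotation": [0, 0, -2.5], "grip": 1}, {"slide": [-0.0001, -0.0001, 0.0], "rotation": [0, 0, -2.5], "grip": 1}, {"slide": [-0.0001, -0.0001, 0.0], "rotation": [0, 0, -2.5], "grip": 1}]}}

```text
t: 25.65
tcp_pos: [569.2, 112.6, 65.2]
eef_rot: [[0.904, 0.427, -0.0], [0.427, -0.904, 0.0], [0.0, -0.0, -1.0]]
force: [-0.2, -2.6, -2.2]
opening: 0.108
```

```bash
python3 st.py
```

```text
t 25.65 tcp [569.2  112.58  65.24] F [-0.21 -2.56 -2.19] M [-0.515  0.257  0.088] jt6 [  1.2805 -41.123  -29.1425   0.6588  -0.3617   0.0624] j6 -25.28 yaw 25.27 z [-1.e-04  2.e-04 -1.e+00] op 0.108
```

Emit:
{"op": "apply_moves", "data": {"commands": [{"slide": [-0.0001, -0.0001, 0.0], "rotation": [0, 0, -0.4], "grip": 1}, {"slide": [-0.0001, -0.0001, 0.0], "rotation": [0, 0, -0.8], "grip": 1}, {"slide": [-0.0001, -0.0001, 0.0], "rotation": [0, 0, -1.2], "grip": 1}, {"slide": [-0.0001, -0.0001, 0.0], "rotation": [0, 0, -1.6], "grip": 1}, {"slide": [-0.0001, -0.0001, 0.0], "rotation": [0, 0, -2], "grip": 1}, {"slide": [-0.0001, -0.0001, 0.0], "rotation": [0, 0, -2.4], "grip": 1}, {"slide": [-0.0001, -0.0001, 0.0], "rotation": [0, 0, -2.5], "grip": 1}, {"slide": [-0.0001, -0.0001, 0.0], "rotation": [0, 0, -2.5], "grip": 1}, {"slide": [-0.0001, -0.0001, 0.0], "rotation": [0, 0, -2.5], "grip": 1}, {"slide": [-0.0001, -0.0001, 0.0], "rotation": [0, 0, -2.5], "grip": 1}]}}

```text
t: 26.9
tcp_pos: [569.1, 112.5, 65.3]
eef_rot: [[0.922, 0.387, 0.0], [0.387, -0.922, 0.0], [0.0, -0.0, -1.0]]
force: [-1.0, -0.8, -2.9]
opening: 0.108
```

```bash
python3 st.py
```

```text
t 26.9 tcp [569.14 112.5   65.25] F [-0.95 -0.77 -2.94] M [-0.338  0.135  0.059] jt6 [  0.7424 -41.1784 -28.9449   0.4139  -0.209    0.063 ] j6 -22.8 yaw 22.77 z [ 0.e+00  3.e-04 -1.e+00] op 0.108
```

Emit:
{"op": "apply_moves", "data": {"commands": [{"slide": [0, 0, 0.0], "rotation": [0, 0, -0.4], "grip": 1}, {"slide": [0, 0, 0.0], "rotation": [0, 0, -0.8], "grip": 1}, {"slide": [0, 0, 0.0], "rotation": [0, 0, -1.2], "grip": 1}, {"slide": [0, 0, 0.0], "rotation": [0, 0, -1.6], "grip": 1}, {"slide": [0, 0, 0.0], "rotation": [0, 0, -2], "grip": 1}, {"slide": [0, 0, 0.0], "rotation": [0, 0, -2.4], "grip": 1}, {"slide": [0, 0, 0.0], "rotation": [0, 0, -2.5], "grip": 1}, {"slide": [0, 0, 0.0], "rotation": [0, 0, -2.5], "grip": 1}, {"slide": [0, 0, 0.0], "rotation": [0, 0, -2.5], "grip": 1}, {"slide": [0, 0, 0.0], "rotation": [0, 0, -2.5], "grip": 1}]}}

```text
t: 28.15
tcp_pos: [569.0, 112.5, 65.2]
eef_rot: [[0.938, 0.346, -0.0], [0.346, -0.938, 0.0], [-0.0, -0.0, -1.0]]
force: [-3.6, -2.2, -1.1]
opening: 0.11
```

```bash
python3 st.py
```

```text
t 28.15 tcp [569.01 112.49  65.22] F [-3.62 -2.2  -1.05] M [-0.364  0.6    0.124] jt6 [  0.6996 -40.8034 -29.6232   0.5381  -0.8032   0.1195] j6 -20.29 yaw 20.27 z [-3.e-04  3.e-04 -1.e+00] op 0.11
```

Emit:
{"op": "apply_moves", "data": {"commands": [{"slide": [0, 0, 0.0], "rotation": [0, 0, -0.2], "grip": 1}, {"slide": [0, 0, 0.0], "rotation": [0, 0, -0.4], "grip": 1}, {"slide": [0, 0, 0.0], "rotation": [0, 0, -0.6], "grip": 1}, {"slide": [0, 0, 0.0], "rotation": [0, 0, -0.6], "grip": 1}, {"slide": [0, 0, 0.0], "rotation": [0, 0, -0.6], "grip": 1}, {"slide": [0, 0, 0.0], "rotation": [0, 0, -0.6], "grip": 1}, {"slide": [0, 0, 0.0], "rotation": [0, 0, -0.6], "grip": 1}, {"slide": [0, 0, 0.0], "rotation": [0, 0, -0.6], "grip": 1}, {"slide": [0, 0, 0.0], "rotation": [0, 0, -0.6], "grip": 1}, {"slide": [0, 0, 0.0], "rotation": [0, 0, -0.6], "grip": 1}]}}

```text
t: 29.4
tcp_pos: [569.0, 112.5, 65.2]
eef_rot: [[0.942, 0.337, -0.0], [0.337, -0.942, 0.0], [-0.0, -0.0, -1.0]]
force: [-3.7, -2.3, -1.7]
opening: 0.111
```

```bash
python3 st.py
```

```text
t 29.4 tcp [568.96 112.48  65.22] F [-3.66 -2.27 -1.73] M [-0.433  0.703  0.067] jt6 [  0.6866 -40.6468 -29.7538   0.5699  -0.9558   0.137 ] j6 -19.69 yaw 19.67 z [-4.e-04  2.e-04 -1.e+00] op 0.111
```

Emit:
{"op": "apply_moves", "data": {"commands": [{"slide": [0.0001, 0, 0.0], "rotation": [0, 0, -0.3], "grip": 1}, {"slide": [0.0001, 0, 0.0], "rotation": [0, 0, -0.6], "grip": 1}, {"slide": [0.0001, 0, 0.0], "rotation": [0, 0, -0.9], "grip": 1}, {"slide": [0.0001, 0, 0.0], "rotation": [0, 0, -0.9], "grip": 1}, {"slide": [0.0001, 0, 0.0], "rotation": [0, 0, -0.9], "grip": 1}, {"slide": [0.0001, 0, 0.0], "rotation": [0, 0, -0.9], "grip": 1}, {"slide": [0.0001, 0, 0.0], "rotation": [0, 0, -0.9], "grip": 1}, {"slide": [0.0001, 0, 0.0], "rotation": [0, 0, -0.9], "grip": 1}, {"slide": [0.0001, 0, 0.0], "rotation": [0, 0, -0.9], "grip": 1}, {"slide": [0.0001, 0, 0.0], "rotation": [0, 0, -0.9], "grip": 1}]}}

```text
t: 30.65
tcp_pos: [569.0, 112.5, 65.2]
eef_rot: [[0.947, 0.322, -0.001], [0.322, -0.947, 0.0], [-0.001, -0.0, -1.0]]
force: [-4.3, -2.3, -0.3]
opening: 0.113
```

```bash
python3 st.py
python3 - <<'E'
from h import *
for k in range(5):
    p,d=arm.read_camera("wrist"); s=arm.get_state();print(s["torque"].round(3),s["joint_torque"][5].round(4))
cv2.imwrite("pics/w9.png",p[:,:,::-1])
E
```

```text
t 30.65 tcp [568.96 112.48  65.2 ] F [-4.27 -2.28 -0.31] M [-0.401  0.834  0.143] jt6 [  0.6116 -40.3864 -30.0077   0.6026  -1.2393   0.1606] j6 -18.79 yaw 18.77 z [-7.e-04  2.e-04 -1.e+00] op 0.113
[-0.41   0.909  0.198] 0.1606
[-0.385  0.865  0.126] 0.1606
[-0.433  0.849  0.132] 0.1606
[-0.444  0.913  0.17 ] 0.1606
[-0.443  0.88   0.171] 0.1606
```

View pics/w9.png

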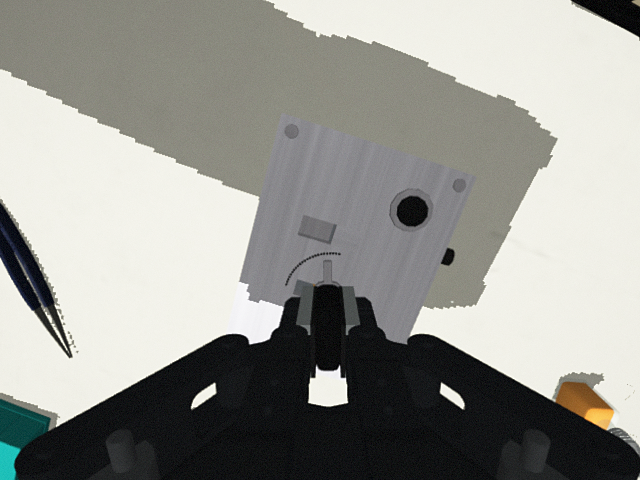

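Emit:
{"op": "apply_moves", "data": {"commands": [{"slide": [0, 0, 0.0], "rotation": [0, 0, -0.2], "grip": 1}, {"slide": [0, 0, 0.0], "rotation": [0, 0, -0.4], "grip": 1}, {"slide": [0, 0, 0.0], "rotation": [0, 0, -0.6], "grip": 1}, {"slide": [0, 0, 0.0], "rotation": [0, 0, -0.6], "grip": 1}, {"slide": [0, 0, 0.0], "rotation": [0, 0, -0.6], "grip": 1}, {"slide": [0, 0, 0.0], "rotation": [0, 0, -0.6], "grip": 1}, {"slide": [0, 0, 0.0], "rotation": [0, 0, -0.6], "grip": 1}, {"slide": [0, 0, 0.0], "rotation": [0, 0, -0.6], "grip": 1}, {"slide": [0, 0, 0.0], "rotation": [0, 0, -0.6], "grip": 1}, {"slide": [0, 0, 0.0], "rotation": [0, 0, -0.6], "grip": 1}]}}

```text
t: 32.15
tcp_pos: [568.9, 112.5, 65.2]
eef_rot: [[0.95, 0.312, -0.001], [0.312, -0.95, 0.0], [-0.001, -0.001, -1.0]]
force: [-4.8, -2.0, 0.0]
opening: 0.11
```

```bash
python3 st.py;python3 - <<'E'
from h import *
for k in range(3):
    p,d=arm.read_camera("wrist"); s=arm.get_state();print(s["torque"].round(3),s["joint_torque"][5].round(4))
cv2.imwrite("pics/c12.png",cv2.resize(p[190:310,260:380,::-1],None,fx=6,fy=5,interpolation=cv2.INTER_CUBIC))
E
```

```text
t 32.15 tcp [568.94 112.5   65.22] F [-4.77 -1.96  0.04] M [-0.27   0.907  0.177] jt6 [  0.2922 -40.3594 -30.0214   0.4667  -1.2633   0.1505] j6 -18.2 yaw 18.17 z [-8.e-04  3.e-04 -1.e+00] op 0.11
[-0.331  0.916  0.158] 0.1505
[-0.327  0.875  0.118] 0.1506
[-0.281  0.85   0.117] 0.1507
```

View pics/c12.png

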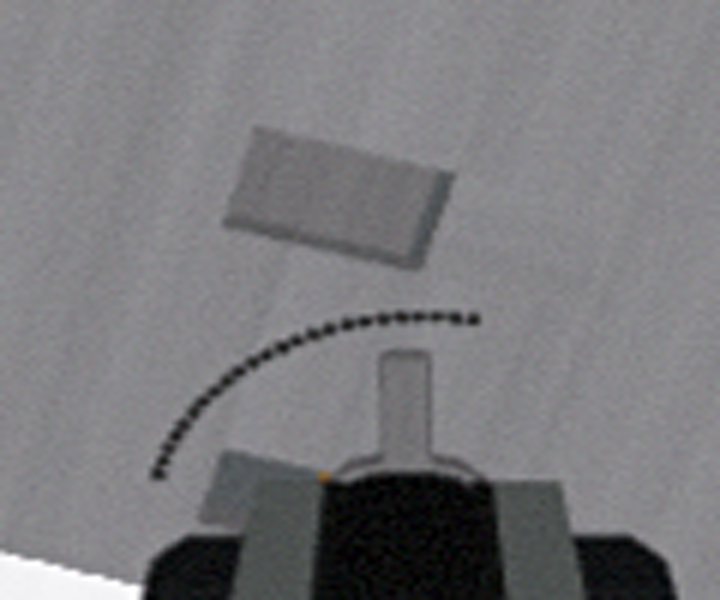

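Emit:
{"op": "apply_moves", "data": {"commands": [{"slide": [0, 0, 0.0], "rotation": [0, 0, -0.3], "grip": 1}, {"slide": [0, 0, 0.0], "rotation": [0, 0, -0.6], "grip": 1}, {"slide": [0, 0, 0.0], "rotation": [0, 0, -0.9], "grip": 1}, {"slide": [0, 0, 0.0], "rotation": [0, 0, -1.2], "grip": 1}, {"slide": [0, 0, 0.0], "rotation": [0, 0, -1.2], "grip": 1}, {"slide": [0, 0, 0.0], "rotation": [0, 0, -1.2], "grip": 1}, {"slide": [0, 0, 0.0], "rotation": [0, 0, -1.2], "grip": 1}, {"slide": [0, 0, 0.0], "rotation": [0, 0, -1.2], "grip": 1}, {"slide": [0, 0, 0.0], "rotation": [0, 0, -1.2], "grip": 1}, {"slide": [0, 0, 0.0], "rotation": [0, 0, -1.2], "grip": 1}]}}

```text
t: 33.55
tcp_pos: [568.8, 112.5, 65.2]
eef_rot: [[0.956, 0.292, -0.001], [0.292, -0.956, 0.0], [-0.001, -0.001, -1.0]]
force: [-5.7, -1.7, -0.2]
opening: 0.106
```

```bash
python3 st.py;python3 - <<'E'
from h import *
for k in range(2):
    p,d=arm.read_camera("wrist"); s=arm.get_state();print(s["force"].round(2),s["torque"].round(3),s["joint_torque"][5].round(4))
cv2.imwrite("pics/c13.png",cv2.resize(p[190:310,260:380,::-1],None,fx=6,fy=5,interpolation=cv2.INTER_CUBIC))
E
```

```text
t 33.55 tcp [568.76 112.49  65.16] F [-5.68 -1.71 -0.21] M [-0.308  0.984  0.172] jt6 [  0.2644 -40.2073 -30.125    0.5116  -1.3904   0.1914] j6 -17.0 yaw 16.97 z [-1.3e-03  2.0e-04 -1.0e+00] op 0.106
[-4.75 -1.89  0.66] [-0.389  1.022  0.217] 0.1914
[-5.79 -1.95  0.66] [-0.299  0.999  0.252] 0.1914
```

View pics/c13.png

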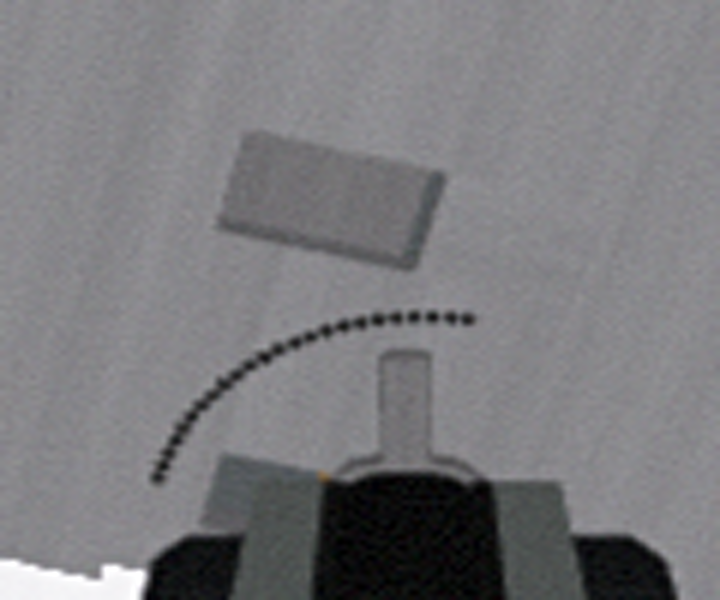

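Emit:
{"op": "apply_moves", "data": {"commands": [{"slide": [0.0002, 0, 0.0002], "rotation": [0, 0, 2], "grip": 1}, {"slide": [0.0002, 0, 0.0002], "rotation": [0, -0.07, 6], "grip": 1}, {"slide": [0.0003, 0, 0.0002], "rotation": [0, -0.07, 12], "grip": 1}, {"slide": [0.0004, 0, 0.0002], "rotation": [0, -0.07, 19], "grip": 1}, {"slide": [0.0005, 0, 0.0002], "rotation": [0, -0.07, 26], "grip": 1}, {"slide": [0.0006, 0, 0.0002], "rotation": [0, -0.07, 33], "grip": 1}, {"slide": [0.0007, -0.0001, 0.0002], "rotation": [0, -0.07, 40], "grip": 1}, {"slide": [0.0008, -0.0001, 0.0002], "rotation": [0, -0.07, 47], "grip": 1}, {"slide": [0.0009, -0.0001, 0.0002], "rotation": [0, -0.07, 52], "grip": 1}, {"slide": [0.001, -0.0001, 0.0002], "rotation": [0, -0.07, 54], "grip": 1}]}}

```text
t: 34.9
tcp_pos: [571.1, 113.2, 66.3]
eef_rot: [[0.326, 0.945, 0.004], [0.945, -0.326, 0.001], [0.003, 0.003, -1.0]]
force: [-1.3, 2.1, 0.6]
opening: 0.111
```

```bash
python3 st.py
```

```text
t 34.9 tcp [571.14 113.16  66.26] F [-1.29  2.1   0.61] M [ 0.543  0.208 -0.039] jt6 [ -1.7516 -39.1662 -27.4885  -0.7163  -0.3264   0.0714] j6 -71.02 yaw 70.99 z [ 0.0037  0.0015 -1.    ] op 0.111
```

Emit:
{"op": "apply_moves", "data": {"commands": [{"slide": [-0.0003, -0.0003, -0.0003], "rotation": [-0.05, 0.1, 4], "grip": 1}, {"slide": [-0.0006, -0.0005, -0.0006], "rotation": [-0.09, 0.2, 8], "grip": 1}, {"slide": [-0.001, -0.0006, -0.0009], "rotation": [-0.09, 0.2, 12], "grip": 1}, {"slide": [-0.001, -0.0006, -0.0009], "rotation": [-0.09, 0.2, 16], "grip": 1}, {"slide": [-0.001, -0.0006, -0.0009], "rotation": [-0.09, 0.2, 19], "grip": 1}, {"slide": [-0.001, -0.0006, -0.0009], "rotation": [-0.09, 0.2, 20.5], "grip": 1}, {"slide": [-0.001, -0.0006, -0.0009], "rotation": [-0.09, 0.2, 21], "grip": 1}, {"slide": [-0.001, -0.0006, -0.0009], "rotation": [-0.09, 0.2, 21], "grip": 1}, {"slide": [-0.001, -0.0006, -0.0009], "rotation": [-0.09, 0.2, 21], "grip": 1}, {"slide": [-0.001, -0.0006, -0.0009], "rotation": [-0.09, 0.2, 21], "grip": 1}]}}

```text
t: 36.15
tcp_pos: [570.8, 112.7, 65.7]
eef_rot: [[-0.034, 0.999, 0.001], [0.999, 0.034, 0.001], [0.001, 0.001, -1.0]]
force: [0.2, 4.0, 2.0]
opening: 0.11
```

```bash
python3 st.py;python3 - <<'E'
from h import *
p,d=arm.read_camera("wrist")
cv2.imwrite("pics/c14.png",cv2.resize(p[190:310,270:390,::-1],None,fx=6,fy=5,interpolation=cv2.INTER_CUBIC))
E
```

```text
t 36.15 tcp [570.79 112.66  65.72] F [0.2  4.05 2.02] M [ 0.899 -0.257 -0.041] jt6 [ -2.3847 -38.1746 -25.6088  -1.0818   0.3108  -0.0502] j6 -92.02 yaw 91.97 z [ 1.4e-03  8.0e-04 -1.0e+00] op 0.11
```

View pics/c14.png

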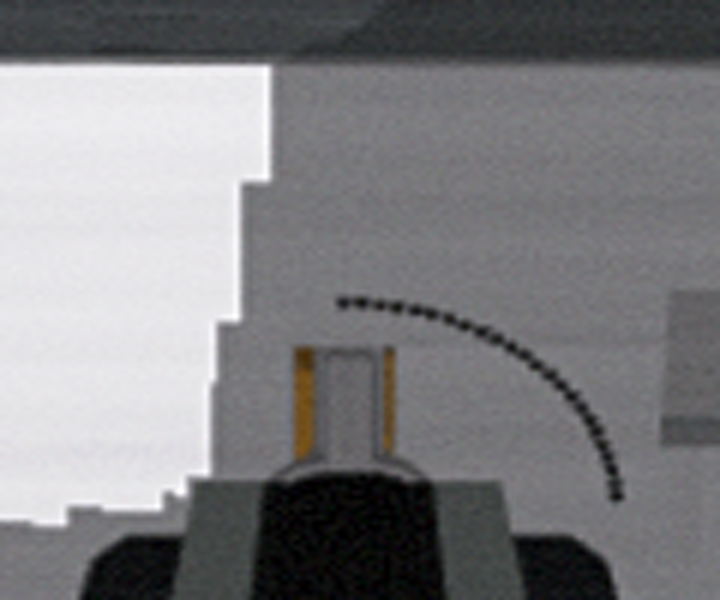

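Emit:
{"op": "apply_moves", "data": {"commands": [{"slide": [-0.0003, -0.0002, 0], "rotation": [-0.05, 0.08, 0.8], "grip": 1}, {"slide": [-0.0005, -0.0002, 0], "rotation": [-0.05, 0.08, 1.2], "grip": 1}, {"slide": [-0.0005, -0.0002, 0], "rotation": [-0.05, 0.08, 1.2], "grip": 1}, {"slide": [-0.0005, -0.0002, 0.0003], "rotation": [-0.05, 0.08, 1], "grip": 1}, {"slide": [-0.0005, -0.0002, 0.0007], "rotation": [-0.05, 0.08, 1], "grip": 1}, {"slide": [-0.0005, -0.0002, 0.0012], "rotation": [-0.05, 0.08, 1], "grip": 1}, {"slide": [-0.0005, -0.0002, 0.0018], "rotation": [-0.05, 0.08, 1], "grip": 1}, {"slide": [-0.0005, -0.0002, 0.0024], "rotation": [-0.05, 0.08, 1], "grip": 1}, {"slide": [-0.0005, -0.0002, 0.003], "rotation": [-0.05, 0.08, 1], "grip": 1}, {"slide": [-0.0005, -0.0002, 0.003], "rotation": [-0.05, 0.08, 1], "grip": 1}]}}

```text
t: 37.45
tcp_pos: [569.5, 112.4, 68.3]
eef_rot: [[-0.052, 0.999, -0.002], [0.999, 0.052, -0.0], [-0.0, -0.002, -1.0]]
force: [-0.9, 4.1, -3.1]
opening: 0.108
```

```bash
python3 st.py
```

```text
t 37.45 tcp [569.52 112.37  68.3 ] F [-0.85  4.08 -3.12] M [ 0.742  0.192 -0.046] jt6 [ -2.2137 -41.0907 -29.1639  -0.9152  -0.2876  -0.0437] j6 -92.99 yaw 92.99 z [-1.8e-03 -3.0e-04 -1.0e+00] op 0.108
```

Emit:
{"op": "apply_moves", "data": {"commands": [{"slide": [0.0003, 0.0003, 0], "rotation": [0, -0.1, -0.5], "grip": 1}, {"slide": [0.0003, 0.0003, 0.0003], "rotation": [0, -0.1, -0.7], "grip": 1}, {"slide": [0.0003, 0.0003, 0.0007], "rotation": [0, -0.1, -0.7], "grip": 1}, {"slide": [0.0003, 0.0003, 0.0012], "rotation": [0, -0.1, -0.7], "grip": 1}, {"slide": [0.0003, 0.0003, 0.0016], "rotation": [0, -0.1, -0.7], "grip": 1}, {"slide": [0.0003, 0.0003, 0.002], "rotation": [0, -0.1, -0.7], "grip": 1}, {"slide": [0.0003, 0.0003, 0.0024], "rotation": [0, -0.1, -0.7], "grip": 1}, {"slide": [0.0003, 0.0003, 0.0028], "rotation": [0, -0.1, -0.7], "grip": 1}, {"slide": [0.0003, 0.0003, 0.003], "rotation": [0, -0.1, -0.7], "grip": 1}, {"slide": [0.0003, 0.0003, 0.003], "rotation": [0, -0.1, -0.7], "grip": 1}]}}

```text
t: 38.7
tcp_pos: [569.9, 112.6, 71.4]
eef_rot: [[-0.04, 0.999, 0.0], [0.999, 0.04, -0.0], [-0.0, 0.0, -1.0]]
force: [0.2, 0.1, -0.5]
opening: 0.109
```

```bash
python3 st.py;python3 - <<'E'
from h import *
p,d=arm.read_camera("wrist")
cv2.imwrite("pics/c15.png",cv2.resize(p[190:310,270:390,::-1],None,fx=6,fy=5,interpolation=cv2.INTER_CUBIC))
E
```

```text
t 38.7 tcp [569.89 112.59  71.36] F [ 0.22  0.09 -0.5 ] M [0.103 0.01  0.046] jt6 [-2.24600e-01 -3.97097e+01 -2.77134e+01 -1.03800e-01  2.14000e-02
 -4.50000e-03] j6 -92.26 yaw 92.29 z [ 1.e-04 -5.e-04 -1.e+00] op 0.109
```

View pics/c15.png

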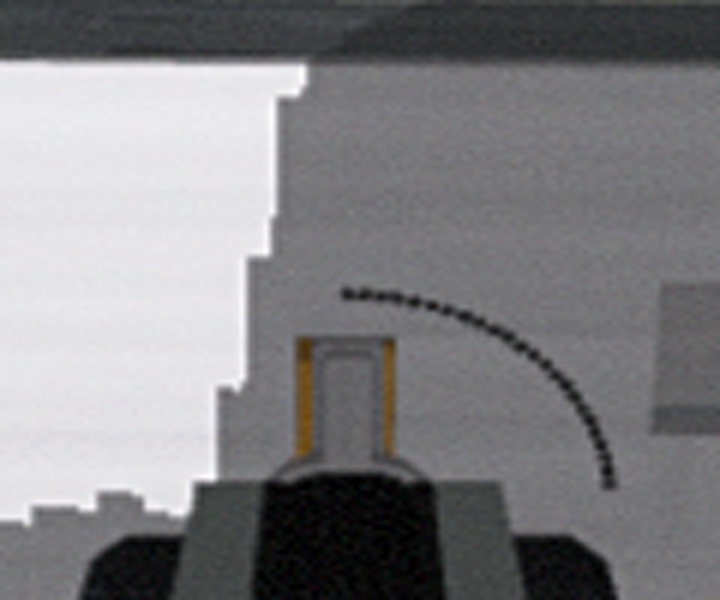

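Emit:
{"op": "apply_moves", "data": {"commands": [{"slide": [0, 0, 0.004], "rotation": [0, 0, 0], "grip": 1}, {"slide": [0, 0, 0.01], "rotation": [0, 0, 0], "grip": 1}, {"slide": [0, 0, 0.018], "rotation": [0, 0, 0], "grip": 1}, {"slide": [0, 0, 0.03], "rotation": [0, 0, 0], "grip": 1}, {"slide": [0, 0, 0.045], "rotation": [0, 0, 0], "grip": 1}, {"slide": [-0.003, -0.01, 0.057], "rotation": [0, 0, -0.1], "grip": 1}, {"slide": [-0.01, -0.035, 0.065], "rotation": [0, 0, -0.2], "grip": 1}, {"slide": [-0.02, -0.07, 0.07], "rotation": [0, 0, -0.2], "grip": 1}, {"slide": [-0.03, -0.11, 0.07], "rotation": [0, 0, -0.2], "grip": 1}, {"slide": [-0.04, -0.15, 0.07], "rotation": [0, 0, -0.2], "grip": 1}]}}

```text
t: 40.0
tcp_pos: [529.4, -39.0, 142.2]
eef_rot: [[-0.036, 0.999, 0.001], [0.999, 0.036, -0.001], [-0.001, 0.001, -1.0]]
force: [0.6, 0.1, -1.3]
opening: 0.105
```

```bash
python3 st.py;python3 - <<'E'
from h import *
p,d=arm.read_camera("scene")
cv2.imwrite("pics/s2.png",cv2.resize(p[120:360,120:440,::-1],None,fx=2.4,fy=2.4,interpolation=cv2.INTER_CUBIC))
E
```

```text
t 40.0 tcp [529.4  -39.05 142.22] F [ 0.59  0.09 -1.3 ] M [-0.006  0.004  0.013] jt6 [ 3.76870e+00 -3.23705e+01 -2.99473e+01  1.80000e-02  7.61000e-02
  5.21700e-01] j6 -108.52 yaw 92.09 z [ 9.e-04 -9.e-04 -1.e+00] op 0.105
```

View pics/s2.png

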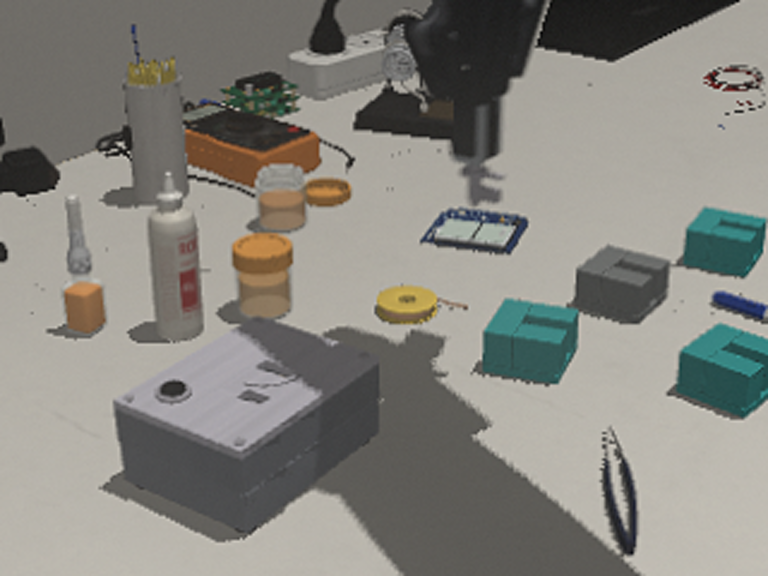

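Emit:
{"op": "apply_moves", "data": {"commands": [{"slide": [-0.007, -0.027, 0], "rotation": [0, 0, 0], "grip": 1}, {"slide": [-0.014, -0.054, 0], "rotation": [0, 0, 0], "grip": 1}, {"slide": [-0.022, -0.081, -0.008], "rotation": [0, 0, 0], "grip": 1}, {"slide": [-0.029, -0.107, -0.018], "rotation": [0, 0, 0], "grip": 1}, {"slide": [-0.034, -0.125, -0.028], "rotation": [0, 0, 0], "grip": 1}, {"slide": [-0.0362, -0.1342, -0.036], "rotation": [0, 0, 0], "grip": 1}, {"slide": [-0.0362, -0.1342, -0.042], "rotation": [0, 0, 0], "grip": 1}, {"slide": [-0.0362, -0.1342, -0.042], "rotation": [0, 0, 0], "grip": 1}, {"slide": [-0.0362, -0.1342, -0.042], "rotation": [0, 0, 0], "grip": 1}, {"slide": [-0.0362, -0.1342, -0.042], "rotation": [0, 0, 0], "grip": 1}]}}

```text
t: 41.3
tcp_pos: [492.8, -176.7, 100.5]
eef_rot: [[-0.034, 0.999, 0.001], [0.999, 0.034, -0.004], [-0.004, 0.0, -1.0]]
force: [0.1, 0.5, -0.8]
opening: 0.109
```

```bash
python3 st.py;python3 - <<'E'
from h import *
p,d=arm.read_camera("wrist");cv2.imwrite("pics/w10.png",p[:,:,::-1])
cv2.imwrite("pics/c16.png",cv2.resize(p[190:310,270:390,::-1],None,fx=6,fy=5,interpolation=cv2.INTER_CUBIC))
E
```

```text
t 41.3 tcp [ 492.83 -176.67  100.46] F [ 0.09  0.48 -0.77] M [ 0.019  0.028 -0.085] jt6 [ 3.60000e-03 -3.30930e+01 -2.83268e+01 -6.60000e-03 -4.00000e-03
  5.00000e-04] j6 -123.94 yaw 91.97 z [ 6.0e-04 -3.7e-03 -1.0e+00] op 0.109
```

View pics/c16.png

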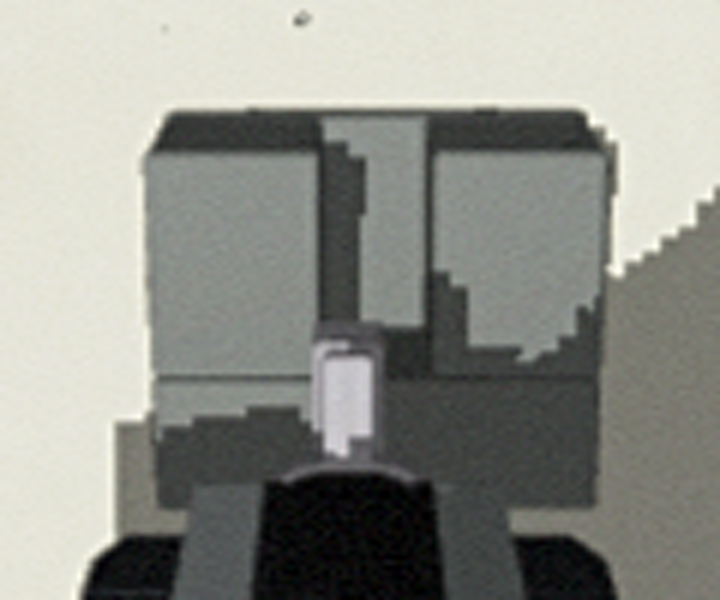

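Emit:
{"op": "apply_moves", "data": {"commands": [{"slide": [0.0004, 0.002, 0], "rotation": [0.2, 0, 0.1], "grip": 1}, {"slide": [0.0004, 0.0034, -0.006], "rotation": [0.2, 0, 0.1], "grip": 1}, {"slide": [0.0004, 0.0034, -0.014], "rotation": [0.2, 0, 0.1], "grip": 1}, {"slide": [0.0004, 0.0034, -0.022], "rotation": [0.2, 0, 0.1], "grip": 1}, {"slide": [0.0004, 0.0034, -0.027], "rotation": [0.2, 0, 0.1], "grip": 1}, {"slide": [0.0004, 0.0034, -0.03], "rotation": [0.2, 0, 0.1], "grip": 1}, {"slide": [0.0004, 0.0034, -0.032], "rotation": [0.2, 0, 0.1], "grip": 1}, {"slide": [0.0004, 0.0034, -0.032], "rotation": [0.2, 0, 0.1], "grip": 1}, {"slide": [0.0004, 0.0034, -0.032], "rotation": [0.2, 0, 0.1], "grip": 1}, {"slide": [0.0004, 0.0034, -0.032], "rotation": [0.2, 0, 0.1], "grip": 1}]}}

```text
t: 42.6
tcp_pos: [493.3, -173.4, 68.6]
eef_rot: [[-0.036, 0.999, 0.001], [0.999, 0.036, -0.0], [-0.0, 0.001, -1.0]]
force: [-0.0, 0.4, -0.8]
opening: 0.107
```

```bash
python3 st.py;python3 - <<'E'
from h import *
p,d=arm.read_camera("wrist");cv2.imwrite("pics/w10.png",p[:,:,::-1])
cv2.imwrite("pics/c17.png",cv2.resize(p[190:330,260:390,::-1],None,fx=6,fy=4.2,interpolation=cv2.INTER_CUBIC))
E
```

```text
t 42.6 tcp [ 493.31 -173.4    68.64] F [-0.02  0.35 -0.81] M [-0.023  0.003  0.018] jt6 [-2.10000e-03 -3.40133e+01 -2.70130e+01 -1.00000e-04 -2.20000e-03
 -0.00000e+00] j6 -123.87 yaw 92.06 z [ 9.e-04 -4.e-04 -1.e+00] op 0.107
```

View pics/c17.png

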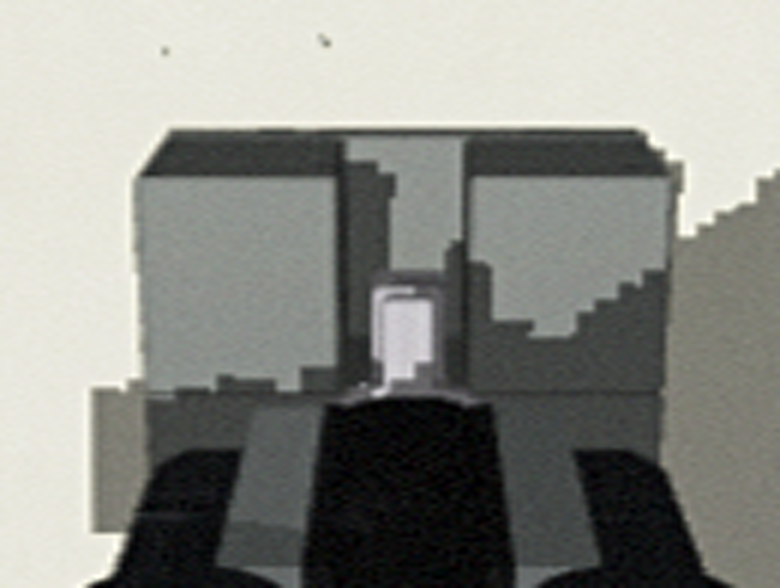

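Emit:
{"op": "apply_moves", "data": {"commands": [{"slide": [0, 0.0001, -0.004], "rotation": [0, 0, 0], "grip": 1}, {"slide": [0, 0.0001, -0.008], "rotation": [0, 0.05, 0], "grip": 1}, {"slide": [0, 0.0001, -0.012], "rotation": [0, 0.05, 0], "grip": 1}, {"slide": [0, 0.0001, -0.016], "rotation": [0, 0.05, 0], "grip": 1}, {"slide": [0, 0.0001, -0.02], "rotation": [0, 0.05, 0], "grip": 1}, {"slide": [0, 0.0001, -0.023], "rotation": [0, 0.05, 0], "grip": 1}, {"slide": [0, 0.0001, -0.0255], "rotation": [0, 0.05, 0], "grip": 1}, {"slide": [0, 0.0001, -0.0275], "rotation": [0, 0.05, 0], "grip": 1}, {"slide": [0, 0.0001, -0.0275], "rotation": [0, 0.05, 0], "grip": 1}, {"slide": [0, 0.0001, -0.0275], "rotation": [0, 0.05, 0], "grip": 1}]}}

```text
t: 43.9
tcp_pos: [493.4, -173.4, 41.2]
eef_rot: [[-0.036, 0.999, 0.0], [0.999, 0.036, -0.001], [-0.001, 0.0, -1.0]]
force: [0.8, 0.1, -0.2]
opening: 0.108
```

```bash
python3 st.py
```

```text
t 43.9 tcp [ 493.39 -173.36   41.21] F [ 0.82  0.06 -0.19] M [-0.006 -0.094  0.013] jt6 [ 2.00000e-04 -3.47980e+01 -2.57017e+01 -1.10000e-03  1.60000e-03
  0.00000e+00] j6 -123.83 yaw 92.06 z [ 2.e-04 -5.e-04 -1.e+00] op 0.108
```

Lower until contact.

Emit:
{"op": "apply_moves", "data": {"commands": [{"slide": [-0.0001, 0.0001, -0.0003], "rotation": [0, 0, 0], "grip": 1}, {"slide": [-0.0001, 0.0001, -0.0006], "rotation": [0, 0, 0], "grip": 1}, {"slide": [-0.0001, 0.0001, -0.0009], "rotation": [0, 0, 0], "grip": 1}, {"slide": [-0.0001, 0.0001, -0.0012], "rotation": [0, 0, 0], "grip": 1}, {"slide": [-0.0001, 0.0001, -0.0014], "rotation": [0, 0, 0], "grip": 1}, {"slide": [-0.0001, 0.0001, -0.0014], "rotation": [0, 0, 0], "grip": 1}, {"slide": [-0.0001, 0.0001, -0.0014], "rotation": [0, 0, 0], "grip": 1}, {"slide": [-0.0001, 0.0001, -0.0014], "rotation": [0, 0, 0], "grip": 1}, {"slide": [-0.0001, 0.0001, -0.0014], "rotation": [0, 0, 0], "grip": 1}, {"slide": [-0.0001, 0.0001, -0.0014], "rotation": [0, 0, 0], "grip": 1}]}}

```text
t: 45.15
tcp_pos: [493.3, -173.3, 40.1]
eef_rot: [[-0.036, 0.999, 0.0], [0.999, 0.036, -0.0], [-0.0, 0.0, -1.0]]
force: [-2.5, 1.5, 6.0]
opening: 0.109
```

```bash
python3 st.py
```

```text
t 45.15 tcp [ 493.33 -173.27   40.06] F [-2.55  1.55  6.01] M [ 0.158  0.385 -0.015] jt6 [-1.96900e-01 -3.25436e+01 -2.49478e+01  3.29000e-02 -6.85600e-01
  5.40000e-03] j6 -123.82 yaw 92.06 z [ 1.e-04 -5.e-04 -1.e+00] op 0.109
```

Emit:
{"op": "apply_moves", "data": {"commands": [{"slide": [0, 0, 0], "rotation": [0, 0, 0], "grip": 1}, {"slide": [0, 0, 0], "rotation": [0, 0, 0], "grip": 0.88}, {"slide": [0, 0, 0], "rotation": [0, 0, 0], "grip": 0.85}, {"slide": [0, 0, 0], "rotation": [0, 0, 0], "grip": 0.8}, {"slide": [0, 0, 0], "rotation": [0, 0, 0], "grip": 0.75}, {"slide": [0, 0, 0], "rotation": [0, 0, 0], "grip": 0.7}, {"slide": [0, 0, 0], "rotation": [0, 0, 0], "grip": 0.65}, {"slide": [0, 0, 0], "rotation": [0, 0, 0], "grip": 0.6}, {"slide": [0, 0, 0], "rotation": [0, 0, 0], "grip": 0.6}, {"slide": [0, 0, 0], "rotation": [0, 0, 0], "grip": 0.6}], "force": 20}}

```text
t: 46.4
tcp_pos: [493.3, -173.3, 40.1]
eef_rot: [[-0.036, 0.999, 0.0], [0.999, 0.036, -0.0], [-0.0, 0.0, -1.0]]
force: [-0.5, 0.1, 0.1]
opening: 0.4
```

Emit:
{"op": "apply_moves", "data": {"commands": [{"slide": [0, 0, 0.003], "rotation": [0, 0, 0], "grip": 0.6}, {"slide": [0, 0, 0.01], "rotation": [0, 0, 0], "grip": 0.6}, {"slide": [0, 0, 0.02], "rotation": [0, 0, 0], "grip": 0.6}, {"slide": [0, 0, 0.03], "rotation": [0, 0, 0], "grip": 0.6}, {"slide": [0, 0, 0.045], "rotation": [0, 0, 0], "grip": 0.6}, {"slide": [0, 0, 0.06], "rotation": [0, 0, 0], "grip": 0.6}, {"slide": [0, 0, 0.08], "rotation": [0, 0, 0], "grip": 0.6}, {"slide": [0, 0, 0.1], "rotation": [0, 0, 0], "grip": 0.6}, {"slide": [0, 0, 0.12], "rotation": [0, 0, 0], "grip": 0.6}, {"slide": [0, 0, 0.12], "rotation": [0, 0, 0], "grip": 0.6}]}}

```text
t: 47.65
tcp_pos: [494.5, -174.0, 162.5]
eef_rot: [[-0.036, 0.999, 0.004], [0.999, 0.036, -0.003], [-0.003, 0.004, -1.0]]
force: [1.0, 0.2, 0.2]
opening: 0.395
```

```bash
python3 st.py;python3 - <<'E'
from h import *
p,d=arm.read_camera("wrist");cv2.imwrite("pics/w11.png",cv2.resize(p[170:300,250:400,::-1],None,fx=5,fy=4.5))
p,d=arm.read_camera("side");cv2.imwrite("pics/s3.png",cv2.resize(p[180:360,180:420,::-1],None,fx=3.2,fy=3.2))
p,d=arm.read_camera("scene");cv2.imwrite("pics/s4.png",cv2.resize(p[180:350,160:500,::-1],None,fx=2.3,fy=2.3))
E
```

```text
t 47.65 tcp [ 494.52 -174.01  162.51] F [1.   0.17 0.2 ] M [-0.041 -0.004  0.015] jt6 [ 7.90000e-02 -3.19777e+01 -3.07219e+01  1.60000e-03  8.22000e-02
 -1.00000e-04] j6 -123.83 yaw 92.06 z [ 0.0041 -0.0029 -1.    ] op 0.395
```

View pics/w11.png

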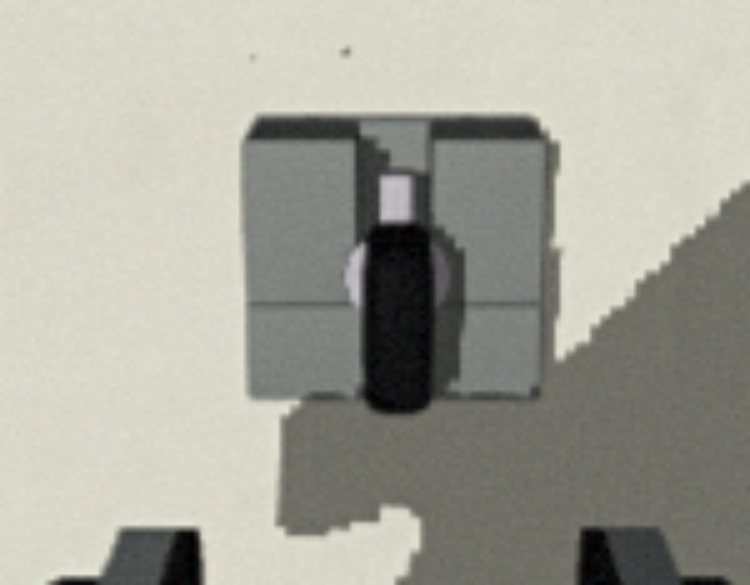

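View pics/s3.png

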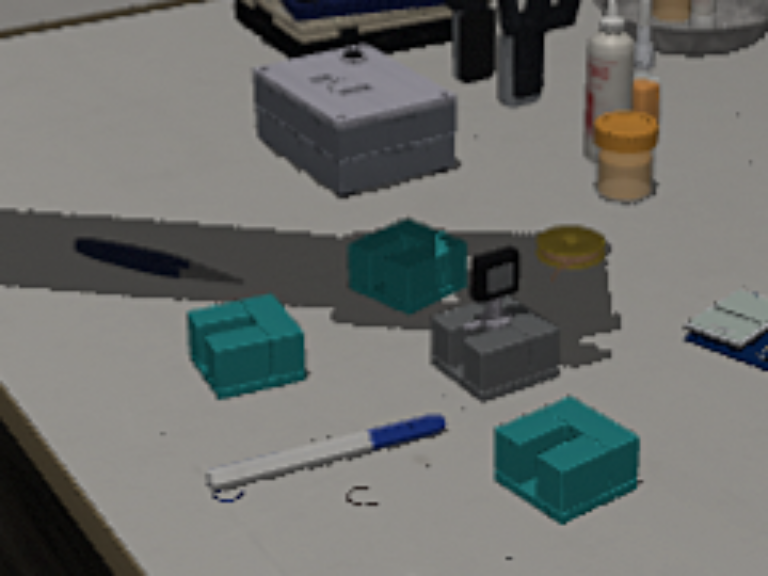

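View pics/s4.png

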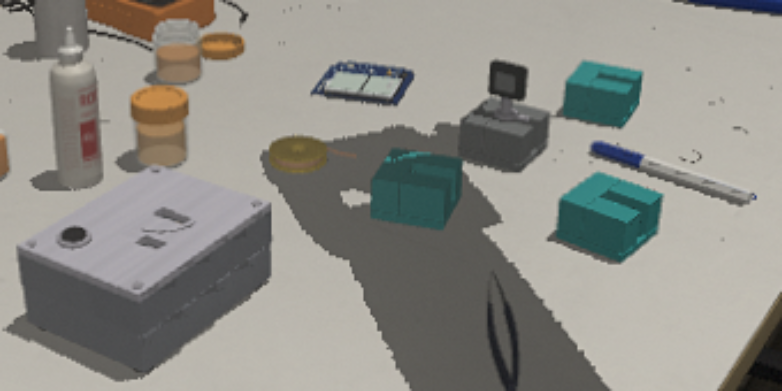

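```bash
python3 -c "
from workcell import arm
print(arm.hand_in())"
```

```text
the job is handed in; nothing more can be done
None
```

The outlet is locked out and the key is back upright in its grey stand; I handed the job in at about 48 s of the 72 s allowed.

- **Insertion:** I took the key from its stand and put it fully into the keyhole. The collar rested on the box top, with 5.5 N of upward force when I pressed lightly.
- **Stop:** I turned the key clockwise in small steps. The moment rose steadily from about 0.063 N m at 69° of hand turn to about 0.19 N m at 75°, so the stop was firmly met and not forced. One intermediate step read slightly lower (0.151 after 0.161 N m). The wrist moment reading scattered up to 0.25 N m, while the last joint's torque stayed steady at 0.191 N m. Both are below 0.29 N m.
- **Shutter:** The wrist camera showed the outlet filled in grey at the stop. It still showed that with the key turned back and partly drawn out. I did not take another close picture of the outlet after the key was fully out.
- **Return:** I turned the key back to its start angle and drew it out. There was about 3 N of drag at first, which went away after a small realignment. I then seated it in the stand at the same height as before (40.06 against 40.10 mm), and it met the stand firmly there.
- **Final checks:** The last pictures show the key upright in the grey stand with its bit in the slot, the gripper open and clear above it, and no sign that the tweezers, spool, board, pen or jar had moved.

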